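# Turn brake rotors with a scraper and pack them in the parts case

## Task

Pack away the cleaned brake rotors lying hub down on the bench mat: slide the scraper's thin blade under each rotor's rim and tip it right over, so that its hub points up; turn none of them with the fingers. Once all are turned, lift them by their hubs and stack them, hub up, in the open parts case, then swing its lid down and press it firmly until it is fully home. Leave the scraper lying flat on the mat, and the spanner where it is.

Things in the scene. Friction and masses are not known exactly. Their poses are not given: they have to be found in the camera images.
- rotor_a: Brake rotor: plate 110 mm across, 3 mm thick (drilled steel ring, dark carrier), with a round aluminium hub boss 40 mm across, 15 mm tall, on one face; 0.12 kg. Starts on the mat boss down, its plate 15 mm above the mat. Origin: centre of the boss's free end; z runs from there to the flat face: up at the start, down once turned (origin then 18 mm above what it lies on). 2 or 3 are present.
- rotor_b: Brake rotor: plate 110 mm across, 3 mm thick (drilled steel ring, dark carrier), with a round aluminium hub boss 40 mm across, 15 mm tall, on one face; 0.12 kg. Starts on the mat boss down, its plate 15 mm above the mat. Origin: centre of the boss's free end; z runs from there to the flat face: up at the start, down once turned (origin then 18 mm above what it lies on). 2 or 3 are present.
- rotor_c: Brake rotor: plate 110 mm across, 3 mm thick (drilled steel ring, dark carrier), with a round aluminium hub boss 40 mm across, 15 mm tall, on one face; 0.12 kg. Starts on the mat boss down, its plate 15 mm above the mat. Origin: centre of the boss's free end; z runs from there to the flat face: up at the start, down once turned (origin then 18 mm above what it lies on). 2 or 3 are present.
- scraper: Flat scraper on the mat. Wooden flat-sided handle 110 mm long (x -55 to +55 mm), 24 mm wide, 22 mm tall; steel blade 60 mm wide, 2.5 mm thick, from x = +50 to its straight front edge at x = +145 mm, level with the handle's underside. Origin: under the middle of the handle; x points to the blade's edge, z up. 0.16 kg, centre of mass at x = +40 mm.
- scraper_tip (a point): Middle of the scraper blade's front edge.
- case: Fixed open-topped square grey plastic parts case, 132 mm square and 65 mm tall outside, walls and floor 5 mm (inside 122 mm square, 60 mm deep), standing on the mat. Origin: middle of its underside. Its +x side carries the lid's hinge; z up.
- case_in (a point): Middle of the case's inner floor, 5 mm above its underside; axes as the case.
- case_lid (a joint): Angle of the case's hinged lid, 132 mm square, 6 mm thick, with a 12 mm thumb tab on its free edge: 0 = shut, fully home on the rim; 1.57 = upright; up to 1.95 = leaning outward. It starts open. The hinge is stiff (0.45 N m of friction, some 4 N at the free edge): the lid stays where it is left.
- lid_hinge (a point): Middle of the lid's hinge line, at the top of the case's +x wall (65.5 mm above the case's underside); the hinge line runs along the case's y.
- lid_edge (a point): Middle of the lid's free edge on its outer (top) face, 132 mm from the hinge line.
- bench_mat: Fixed black rubber mat, 420 mm (x) by 1000 mm (y), 3 mm thick, on the bench. It grips: rotors slide little on it. Origin: middle of its underside; axes along the world's.
- spanner: Bystander: steel spanner, 160 mm long, lying on the mat; leave it alone. Origin: underside of its middle; its length runs along its x.

How it is judged:
By the outcome, as a careful person would: the job done as asked, in the order asked, and still so for the second after the job is handed in, with the robot touching nothing.
Of rotor_a, rotor_b, rotor_c only 2 to 3 are there at a start; the rules pass over those that are not, and their reading is None.
At some moment in a run one of rotor_a, rotor_b, rotor_c, scraper may be knocked a few centimetres aside while the robot is not near it.
It also fails if it takes over 208 s, if anything falls off the work surface, if the arm or the gripper's body presses on something with over 40 N, if the wrist force passes 120 N, or if a joint passes its speed limit or range.

## Robot

A 7-joint arm with a two-finger parallel gripper is mounted at the origin on the work surface. World frame = base frame: x ahead of the robot, y to its left, z up, the work surface at z = 0. Lengths are in m, angles in degrees, forces in N, time in s.
With the tool pointing down it reaches from about 0.35 to 0.9 m from the base axis. Payload 7.2 kg.
Tool frame: the origin (TCP) lies midway between the tips of the shut fingers; the grasp point (between the pads) lies 19 mm behind it (arm.pinch_z is the distance from the TCP to the grasp point, in m); z points along the fingers, y is the line along which they close (so a half turn about z gives the same grasp; the last joint's range is limited). The gripper opens to 88 mm and grips with 3 to 60 N. Pads are 20 mm wide; open, the fingers measure 115 mm over their backs; the gripper's body (75 mm by 178 mm) begins 61 mm behind the grasp point.
Start: joints at [68.457, 23.554, -0.728, 91.456, 0.321, 64.991, -4.71], TCP at [0.189, -0.596, 0.223] pointing down, gripper open.
Joint ranges: [-169.25, 169.25], [-16.82, 113.86], [-84.01, 82.57], [7.8, 145.47], [-59.2, 239.2], [7.22, 106.19], [-163.78, 163.78]. Speed limits (degrees/s): [136.94, 136.94, 172.46, 172.46, 180, 180, 180].

## Interface

Orientations are given as a 3x3 rotation matrix whose columns are the frame's x, y, z axes.
In Python, from plant import arm, vision gives the robot as it stands.
- The arm moves only by the shell command python3 -m crank 'ROWS'. ROWS is JSON, a list of rows, each an object with "travel": the shift along the tool's x, y, z in cm, a list of three; "rotation": the turn, a rotation vector about the tool's x, y, z in rad, a list of three; "gripper": the opening, from -1 (shut) to 1 (fully open). A call has 1 to 10 rows; each row shifts and turns the commanded pose from where the row before left it, along the tool's axes as they then stand; what a row does not reach is not made up. A row lasts 1/12 s, in which the tool goes at most 41.7 mm and 7.16 degrees, less where a joint would pass 70% of its speed; a pose out of reach is approached as far as the arm can. A call with a gripper value outside its range is refused whole. The fingers move at their own pace and stop on an object; the grip force is fixed at half the most. Time passes only in rows, so rows that do not move let the fingers close. It gives the time, the measured TCP pose, the force, the opening and the grip force at its end, in the units of the state.
- arm.get_obs(): the state, without advancing time (a new reading comes with each control period).
- vision.get_image(name): name is "side" or "top" or "wrist"; returns (picture, depth): 420x560x3 uint8, red, green, blue; 420x560 float32, m along the optical axis (not along the pixel's ray), 0 where there is no reading.
- vision.camera_params(name): a dict with "intrinsics" (3x3 intrinsics, pixels), "eye" and "rotation" of the camera in the world. Camera axes: x right, y down, z forward; pixel columns grow to the right and rows downward; lengths in m; the calibration is good to about 2 mm. The wrist camera is an equidistant fisheye: a pixel r from the principal point sees the ray r / f radians off the axis. A picture is of the moment at which its call begins: read the wrist's pose just before it. camera_params takes no time and is no camera call; for the wrist camera it gives the pose at the moment of the call.
- arm.finish_job(): hands the job in; it is judged then, once.
The state is a dict: "t": time; "joints": joint angles; "dq": joint speeds; "effort": joint torques, N m; "tcp_pos": TCP position; "tool_rot": TCP orientation; "ft_force": force on the tool from outside, world axes, zero at the start; "ft_torque": the same for the moment, N m; "finger_gap": finger opening in m; "grasp_force": force on a finger pad.
Only numpy, scipy, OpenCV 4.12 (cv2) and the standard library are available. Lean on these libraries where they do the work, as an engineer would, in place of code of your own. Each camera call takes 0.05 s, during which the arm holds its last target. There are 200 camera calls.

## Working session

There is one attempt and no reset: what is moved stays moved. The work goes in short steps, Python scripts to look and compute and a shell command to move; the robot and the scene stay as the last step left them, time stands still between calls to the robot, and variables do not carry over. Pictures are saved under pics/ and viewed, at most 15 in all, crops included, and the job is handed in when it is done.

```bash
ls; mkdir -p pics
python3 - <<'E'
from plant import arm, vision
import cv2,numpy as np
o=arm.get_obs();print({k:np.round(v,3).tolist() for k,v in o.items()}); print(arm.pinch_z)
for n in ("top","side"):
    im,d=vision.get_image(n); cv2.imwrite(f'pics/{n}0.png',im[:,:,::-1]); np.save(f'pics/{n}0.npy',d)
    p=vision.camera_params(n); print(n,{k:np.round(v,4).tolist() for k,v in p.items()})
E
```

```text
pics
{'t': 0.0, 'joints': [68.454, 23.6, -0.728, 91.504, 0.322, 64.992, -4.71], 'dq': [0.0, -0.055, -0.083, -0.025, -0.008, 0.013, 0.021], 'effort': [-0.0, -58.796, 0.642, -29.107, -0.054, 0.018, 0.0], 'tcp_pos': [0.189, -0.595, 0.222], 'tool_rot': [[0.953, 0.303, -0.001], [0.303, -0.953, 0.002], [-0.0, -0.002, -1.0]], 'ft_force': [0.651, 0.522, 0.272], 'ft_torque': [0.013, 0.016, 0.024], 'grasp_force': 0.0, 'finger_gap': 0.088}
0.0187
top {'intrinsics': [[466.7292, 0.0, 279.4188], [0.0, 466.7292, 210.0248], [0.0, 0.0, 1.0]], 'eye': [0.3684, -0.0043, 1.3395], 'rotation': [[0.0086, -0.9862, 0.1653], [-0.9997, -0.0124, -0.0221], [0.0239, -0.1651, -0.986]]}
side {'intrinsics': [[503.2061, 0.0, 272.7092], [0.0, 503.2061, 215.3188], [0.0, 0.0, 1.0]], 'eye': [0.2461, 1.0637, 0.7188], 'rotation': [[-0.9544, -0.1431, 0.262], [-0.2985, 0.466, -0.8329], [-0.0029, -0.8731, -0.4875]]}
```

View pics/top0.png

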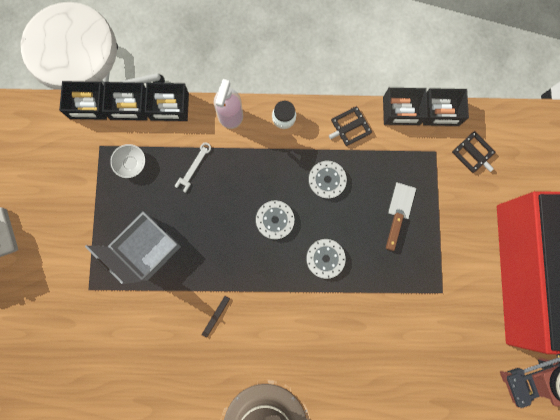

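View pics/side0.png

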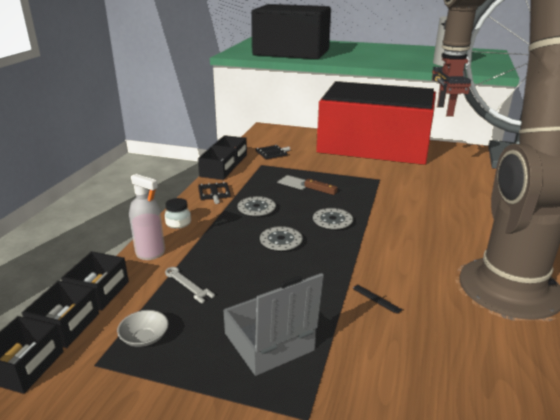

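Top view: three rotors at about (327,180), (275,219), (326,258). Scraper handle is at (396,233) with its blade at (402,195), the case at (143,245) with its lid to the lower left, and the spanner at (193,168).

```bash
cat > h.py <<'E'
import numpy as np,cv2
from plant import arm,vision
def cloud(name,d=None,im=None):
    p=vision.camera_params(name)
    if d is None: im,d=vision.get_image(name)
    K=p['intrinsics'];v,u=np.mgrid[:420,:560]
    if name=='wrist':
        x=(u-K[0][2])/K[0][0];y=(v-K[1][2])/K[1][1];r=np.hypot(x,y)+1e-9;s=np.tan(r)/r
        c=np.stack([x*s,y*s,np.ones_like(x)],-1)
    else: c=np.stack([(u-K[0][2])/K[0][0],(v-K[1][2])/K[1][1],np.ones(u.shape)],-1)
    W=(c*d[...,None])@np.array(p['rotation']).T+np.array(p['eye'])
    W[d==0]=np.nan
    return im,W
def rect(P): # min area rect of xy points
    return cv2.minAreaRect((P[:,:2]*1000).astype(np.float32))
def blob(W,u,v,r,z0,z1):
    Q=W[max(v-r,0):v+r+1,max(u-r,0):u+r+1].reshape(-1,3); return Q[(Q[:,2]>z0)&(Q[:,2]<z1)]
E
python3 - <<'E'
from h import *
im=cv2.imread('pics/top0.png');_,W=cloud('top',np.load('pics/top0.npy'),im)
m=W[205:290,225:440,2];print('mat z',np.nanmedian(m))
for u,v in ((327,180),(275,219),(326,258)):
    P=blob(W,u,v,26,.014,.03)
    (c,r)=cv2.minEnclosingCircle((P[:,:2]*1000).astype(np.float32)); print('rotor',np.round(c,1),round(r,1),len(P),P[:,2].mean().round(4), P[:,:2].mean(0).round(4))
P=blob(W,396,233,26,.016,.04);print('handle',rect(P),P[:,2].mean(),P[:,:2].mean(0))
# blade by brightness
g=im[180:216,385:425].min(2);w=W[180:216,385:425][g>110];print('blade',rect(w),np.median(w[:,2]),w[:,:2].mean(0))
g=(np.ptp(im[180:216,385:425].astype(int),2)<40)
P=blob(W,140,247,50,.055,.075);print('rim',rect(P))
P=blob(W,140,247,60,.08,.3);print('lid',P.min(0),P.max(0))
P=P[P[:,2].argsort()];k=len(P)//5;print([P[i*k:(i+1)*k].mean(0).round(3).tolist() for i in range(5)])
P=blob(W,193,168,28,.006,.03);print('span',rect(P))
E
python3 - <<'E'
import cv2
im=cv2.imread('pics/top0.png')[140:290,240:440]
cv2.imwrite('pics/c1.png',cv2.resize(im,(800,600),interpolation=cv2.INTER_CUBIC))
im=cv2.imread('pics/top0.png')[190:300,70:220]
cv2.imwrite('pics/c2.png',cv2.resize(im,(750,550),interpolation=cv2.INTER_CUBIC))
E
```

```text
mat z 0.0028425363766003686
rotor [ 681.1 -173.2] 56.0 1077 0.0203 [ 0.6811 -0.1722]
rotor [561.4 -20.8] 54.9 1132 0.0202 [ 0.5609 -0.0205]
rotor [ 452.3 -165.6] 55.3 1171 0.0203 [ 0.4517 -0.1657]
handle ((534.8016967773438, -365.9378967285156), (25.629209518432617, 117.300537109375), 73.99442291259766) 0.02354412069184187 [ 0.53101513 -0.36399621]
blade ((627.0940551757812, -393.0118408203125), (62.50688934326172, 98.24681854248047), 73.82028198242188) nan [nan nan]
rim ((480.2663269042969, 338.72625732421875), (134.10203552246094, 138.3181915283203), 46.292301177978516)
lid [0.37764161 0.33782805 0.08036711] [0.47319315 0.44212198 0.21220879]
[[0.428, 0.385, 0.097], [0.425, 0.385, 0.127], [0.425, 0.389, 0.155], [0.422, 0.389, 0.181], [0.421, 0.393, 0.199]]
span ((713.5018920898438, 220.5045166015625), (170.19927978515625, 164.61256408691406), 1.598317265510559)
```

View pics/c1.png

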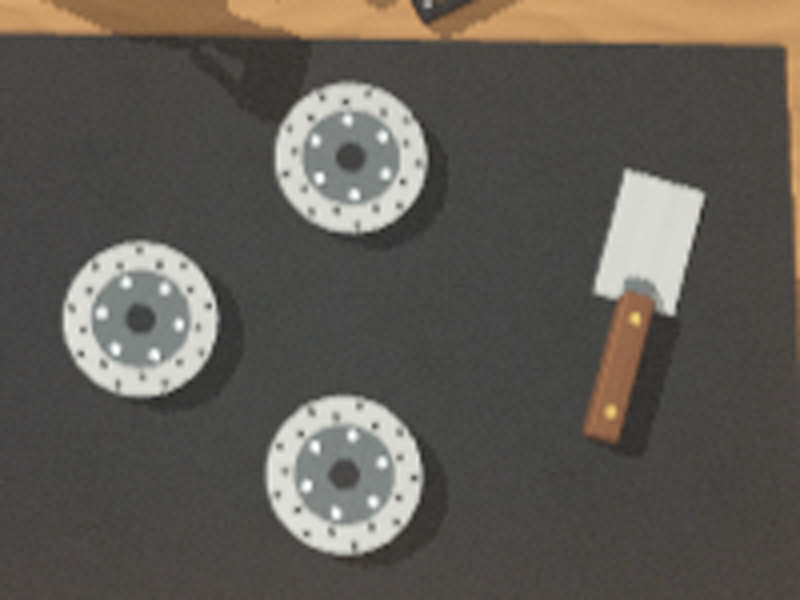

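Enlarged crop: all three rotors lie plate up and well separated. The scraper is clear of them, blade end at the top, edge from about (627,170) to (705,192), pointing roughly +x. I'll approach the scraper handle first.

```bash
cat >> h.py <<'E'
from scipy.spatial.transform import Rotation as Ro
def go(x,y,z,yaw=None,pos=None,R=None):
    """tool-axes shift (cm) and z-turn (rad, done after the shift) to a target"""
    o=arm.get_obs();R=np.array(o['tool_rot']);p=np.array(o['tcp_pos'])
    print('t',round(o['t'],2),'tcp',p.round(4),'yaw',np.degrees(np.arctan2(R[1,0],R[0,0])).round(2),'tilt',R[:,2].round(3),'shift cm',((R.T@(np.array([x,y,z])-p))*100).round(2), 
      'world left',(np.array([x,y,z])-p).round(4))
    if yaw is not None:
        a=np.radians(yaw);T=np.array([[np.cos(a),np.sin(a),0],[np.sin(a),-np.cos(a),0],[0,0,-1]])
        print('turn rad',Ro.from_matrix(R.T@T).as_rotvec().round(3),'shift if after turn',(T.T@(np.array([x,y,z])-p)*100).round(2))
E
python3 -m crank '[{"travel":[3.5,-0.8,0.8],"rotation":[0,0,0],"gripper":1},{"travel":[3.5,-0.8,0.8],"rotation":[0,0,0],"gripper":1},{"travel":[3.5,-0.8,0.8],"rotation":[0,0,0],"gripper":1},{"travel":[3.5,-0.8,0.8],"rotation":[0,0,0],"gripper":1},{"travel":[3.5,-0.8,0.8],"rotation":[0,0,0],"gripper":1},{"travel":[3.5,-0.8,0.8],"rotation":[0,0,0],"gripper":1},{"travel":[3.5,-0.8,0.8],"rotation":[0,0,0],"gripper":1},{"travel":[3.5,-0.8,0.8],"rotation":[0,0,0],"gripper":1},{"travel":[3.5,-0.8,0.8],"rotation":[0,0,0],"gripper":1},{"travel":[3.5,-0.8,0.8],"rotation":[0,0,0],"gripper":1}]'
python3 -m crank '[{"travel":[3.5,-0.8,0.8],"rotation":[0,0,0],"gripper":1},{"travel":[3.5,-0.8,0.8],"rotation":[0,0,0],"gripper":1},{"travel":[0,0,0],"rotation":[0,0,0.1],"gripper":1},{"travel":[0,0,0],"rotation":[0,0,0.1],"gripper":1},{"travel":[0,0,0],"rotation":[0,0,0.1],"gripper":1},{"travel":[0,0,0],"rotation":[0,0,0.1],"gripper":1},{"travel":[0,0,0],"rotation":[0,0,0.1],"gripper":1},{"travel":[0,0,0],"rotation":[0,0,0.1],"gripper":1},{"travel":[0,0,0],"rotation":[0,0,0],"gripper":1},{"travel":[0,0,0],"rotation":[0,0,0],"gripper":1}]'
python3 - <<'E'
from h import *
go(.564,-.3745,.06,-16.4); print(np.round(arm.get_obs()['joints'],1))
im,W=cloud('wrist');cv2.imwrite('pics/w1.png',im[:,:,::-1])
z=W[...,2];m=(z>.018)&(z<.032);P=W[m];P=P[(abs(P[:,0]-.54)<.1)&(abs(P[:,1]+.37)<.06)]
print('handle',rect(P),np.median(P[:,2]),len(P))
E
```

```text
t: 0.93
tcp_pos: [0.4997, -0.4121, 0.1419]
tool_rot: [[0.953, 0.303, -0.001], [0.303, -0.953, 0.0], [-0.0, -0.001, -1.0]]
ft_force: [0.1, -0.3, -0.9]
finger_gap: 0.0881
grasp_force: 0.0
t: 1.77
tcp_pos: [0.5604, -0.3766, 0.1262]
tool_rot: [[0.959, -0.285, -0.001], [-0.285, -0.959, 0.0], [-0.001, 0.0, -1.0]]
ft_force: [-0.5, -0.7, 0.3]
finger_gap: 0.0879
grasp_force: 0.0
t 1.77 tcp [ 0.5604 -0.3766  0.1262] yaw -16.55 tilt [-0.001  0.    -1.   ] shift cm [ 0.29 -0.31  6.62] world left [ 0.0036  0.0021 -0.0662]
turn rad [ 0.     0.001 -0.003] shift if after turn [ 0.29 -0.31  6.62]
[ 28.4  33.3   2.1  89.5  -1.3  57.2 -75.7]
handle ((534.3645629882812, -364.6702575683594), (23.96584701538086, 108.95579528808594), 72.71578216552734) 0.025748245657046254 3055
```

Wrist depth agrees on the handle (24 x 109 mm, top at 25.7 mm). I'll descend and grip.

```bash
python3 -m crank '[{"travel":[0.37,-0.38,3],"rotation":[0,0,0.01],"gripper":1},{"travel":[0,0,3],"rotation":[0,0,0],"gripper":1},{"travel":[0,0,3],"rotation":[0,0,0],"gripper":1},{"travel":[0,0,1.5],"rotation":[0,0,0],"gripper":1},{"travel":[0,0,1],"rotation":[0,0,0],"gripper":1},{"travel":[0,0,0.45],"rotation":[0,0,0],"gripper":1},{"travel":[0,0,0],"rotation":[0,0,0],"gripper":1}]'
python3 -m crank '[{"travel":[0,0,0],"rotation":[0,0,0],"gripper":-1},{"travel":[0,0,0],"rotation":[0,0,0],"gripper":-1},{"travel":[0,0,0],"rotation":[0,0,0],"gripper":-1},{"travel":[0,0,0],"rotation":[0,0,0],"gripper":-1},{"travel":[0,0,0],"rotation":[0,0,0],"gripper":-1},{"travel":[0,0,0],"rotation":[0,0,0],"gripper":-1},{"travel":[0,0,0],"rotation":[0,0,0],"gripper":-1},{"travel":[0,0,0],"rotation":[0,0,0],"gripper":-1}]'
```

```text
t: 2.4
tcp_pos: [0.5649, -0.3743, 0.0065]
tool_rot: [[0.955, -0.297, -0.001], [-0.297, -0.955, 0.001], [-0.001, -0.0, -1.0]]
ft_force: [0.1, 0.8, 0.2]
finger_gap: 0.0879
grasp_force: 0.0
t: 3.07
tcp_pos: [0.5652, -0.3743, 0.0072]
tool_rot: [[0.955, -0.298, 0.0], [-0.298, -0.955, -0.0], [0.0, 0.0, -1.0]]
ft_force: [0.7, -0.3, 0.4]
finger_gap: 0.0379
grasp_force: 0.0
```

```bash
python3 -m crank '[{"travel":[0,0,0],"rotation":[0,0,0],"gripper":-1},{"travel":[0,0,0],"rotation":[0,0,0],"gripper":-1},{"travel":[0,0,0],"rotation":[0,0,0],"gripper":-1},{"travel":[0,0,0],"rotation":[0,0,0],"gripper":-1},{"travel":[0,0,0],"rotation":[0,0,0],"gripper":-1},{"travel":[0,0,0],"rotation":[0,0,0],"gripper":-1}]'
python3 -m crank '[{"travel":[0,0,-0.5],"rotation":[0,0,0],"gripper":-1},{"travel":[0,0,-1],"rotation":[0,0,0],"gripper":-1},{"travel":[0,0,-2],"rotation":[0,0,0],"gripper":-1},{"travel":[0,0,-2],"rotation":[0,0,0],"gripper":-1},{"travel":[0,0,-2],"rotation":[0,0,0],"gripper":-1},{"travel":[0,0,-1.5],"rotation":[0,0,0],"gripper":-1},{"travel":[0,0,0],"rotation":[0,0,0],"gripper":-1}]'
python3 -m crank '[{"travel":[0,0,0],"rotation":[0,0,-0.1],"gripper":-1},{"travel":[0,0,0],"rotation":[0,0,-0.1],"gripper":-1},{"travel":[0,0,0],"rotation":[0,0,-0.1],"gripper":-1},{"travel":[0,0,0],"rotation":[0,0,-0.1],"gripper":-1},{"travel":[0,0,0],"rotation":[0,0,-0.1],"gripper":-1},{"travel":[0,0,0],"rotation":[0,0,-0.1],"gripper":-1},{"travel":[0,0,0],"rotation":[0,0,-0.1],"gripper":-1},{"travel":[0,0,0],"rotation":[0,0,-0.1],"gripper":-1},{"travel":[0,0,0],"rotation":[0,0,-0.1],"gripper":-1},{"travel":[0,0,0],"rotation":[0,0,-0.1],"gripper":-1}]'
python3 -m crank '[{"travel":[0,0,0],"rotation":[0,0,-0.1],"gripper":-1},{"travel":[0,0,0],"rotation":[0,0,-0.1],"gripper":-1},{"travel":[0,0,0],"rotation":[0,0,-0.1],"gripper":-1},{"travel":[0,0,0],"rotation":[0,0,-0.1],"gripper":-1},{"travel":[0,0,0],"rotation":[0,0,-0.1],"gripper":-1},{"travel":[0,0,0],"rotation":[0,0,-0.1],"gripper":-1},{"travel":[0,0,0],"rotation":[0,0,-0.1],"gripper":-1},{"travel":[0,0,0],"rotation":[0,0,-0.1],"gripper":-1},{"travel":[0,0,0],"rotation":[0,0,-0.07],"gripper":-1},{"travel":[0,0,0],"rotation":[0,0,0],"gripper":-1}]'
python3 - <<'E'
from h import *
go(.561,-.224,.10,90)
im,W=cloud('top');cv2.imwrite('pics/t2.png',im[:,:,::-1])
for u,v in ((327,180),(275,219),(326,258)):
    P=blob(W,u,v,24,.014,.026)
    (c,r)=cv2.minEnclosingCircle((P[:,:2]*1000).astype(np.float32)); print('rotor',np.round(c,1),round(r,1),len(P),P[:,2].mean().round(4))
im,W=cloud('side')
cv2.imwrite('pics/s2.png',cv2.resize(im[130:290,180:393,::-1],(798,600)))
im,W=cloud('wrist');cv2.imwrite('pics/w2.png',im[:,:,::-1])
o=arm.get_obs();p=np.array(o['tcp_pos']);R=np.array(o['tool_rot'])
L=(W-p)@R; m=(abs(L[...,1])<.045)&(L[...,0]>.0)&(L[...,0]<.17)&(abs(L[...,2])<.04)
Q=L[m]
for a in np.arange(0.02,.14,.012):
    s=Q[(Q[:,0]>a)&(Q[:,0]<a+.012)]
    if len(s): print(round(a,3),len(s),'y',s[:,1].min().round(4),s[:,1].max().round(4),'z',np.median(s[:,2]).round(4))
E
```

```text
t: 3.57
tcp_pos: [0.5651, -0.3743, 0.0071]
tool_rot: [[0.955, -0.298, -0.0], [-0.298, -0.955, 0.0], [-0.0, -0.0, -1.0]]
ft_force: [0.2, 0.9, -1.3]
finger_gap: 0.0239
grasp_force: 29.9
t: 4.15
tcp_pos: [0.5671, -0.3757, 0.1018]
tool_rot: [[0.955, -0.298, 0.006], [-0.298, -0.955, -0.003], [0.006, 0.001, -1.0]]
ft_force: [0.1, 0.0, -2.5]
finger_gap: 0.0238
grasp_force: 29.9
t: 4.98
tcp_pos: [0.5647, -0.3741, 0.0964]
tool_rot: [[0.763, 0.646, -0.001], [0.646, -0.763, 0.0], [-0.0, -0.001, -1.0]]
ft_force: [-0.2, 0.5, -2.0]
finger_gap: 0.0235
grasp_force: 29.9
t: 5.82
tcp_pos: [0.5645, -0.3743, 0.0964]
tool_rot: [[0.0, 1.0, -0.001], [1.0, -0.0, 0.001], [0.001, -0.001, -1.0]]
ft_force: [0.4, -0.1, -2.1]
finger_gap: 0.0239
grasp_force: 29.9
t 5.82 tcp [ 0.5645 -0.3743  0.0964] yaw 89.99 tilt [-0.001  0.001 -1.   ] shift cm [15.03 -0.36 -0.35] world left [-0.0035  0.1503  0.0036]
turn rad [-0.001 -0.001 -0.   ] shift if after turn [15.03 -0.35 -0.36]
rotor [ 681.1 -172.2] 55.3 1052 0.0199
rotor [561.3 -20.7] 55.0 1117 0.0201
rotor [ 452.6 -165.8] 55.3 1152 0.0201
0.02 2825 y -0.0308 0.0294 z 0.0001
0.032 2738 y -0.0309 0.0293 z 0.0006
0.044 2689 y -0.0311 0.0294 z 0.0008
0.056 2777 y -0.031 0.0292 z 0.0007
0.068 2829 y -0.0313 0.029 z 0.0007
0.08 2820 y -0.0313 0.0293 z 0.0007
0.092 2797 y -0.0314 0.0289 z 0.0007
0.104 1975 y -0.0314 0.0287 z 0.0007
```

View pics/w2.png

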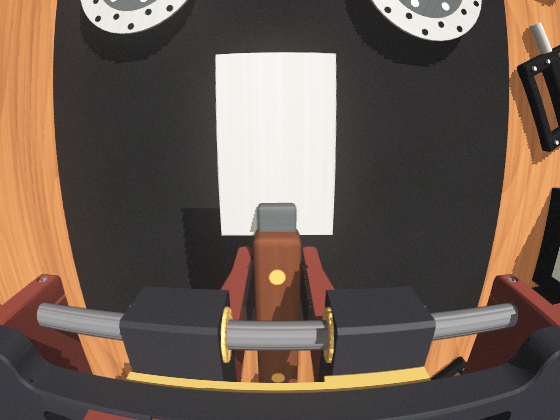

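The blade is held level (its top about 0.7 mm below TCP height), edge at the top of the picture near row 53, centred. I'll approach rotor B from −y and insert.

```bash
python3 -m crank '[{"travel":[3.3,-0.22,0],"rotation":[0,0,0],"gripper":-1},{"travel":[3.3,0,0],"rotation":[0,0,0],"gripper":-1},{"travel":[3.3,0,0],"rotation":[0,0,0],"gripper":-1},{"travel":[3.3,0,0],"rotation":[0,0,0],"gripper":-1},{"travel":[3.3,0,0],"rotation":[0,0,0],"gripper":-1},{"travel":[0,0,3],"rotation":[0,0,0],"gripper":-1},{"travel":[0,0,3],"rotation":[0,0,0],"gripper":-1},{"travel":[0,0,1.5],"rotation":[0,0,0],"gripper":-1},{"travel":[0,0,0.8],"rotation":[0,0,0],"gripper":-1},{"travel":[0,0,0],"rotation":[0,0,0],"gripper":-1}]'
python3 - <<'E'
from h import *
go(.5623,-.1697,.013,90)
im,d=vision.get_image('wrist');cv2.imwrite('pics/w3.png',im[:,:,::-1])
E
```

```text
t: 6.8
tcp_pos: [0.5624, -0.2089, 0.0124]
tool_rot: [[0.004, 1.0, -0.003], [1.0, -0.004, 0.001], [0.001, -0.003, -1.0]]
ft_force: [0.5, -1.2, -1.5]
finger_gap: 0.0236
grasp_force: 29.9
t 6.8 tcp [ 0.5624 -0.2089  0.0124] yaw 89.77 tilt [-0.003  0.001 -1.   ] shift cm [ 3.92 -0.02 -0.05] world left [-0.0001  0.0392  0.0006]
turn rad [-0.003 -0.001 -0.004] shift if after turn [ 3.92 -0.01 -0.06]
```

View pics/w3.png

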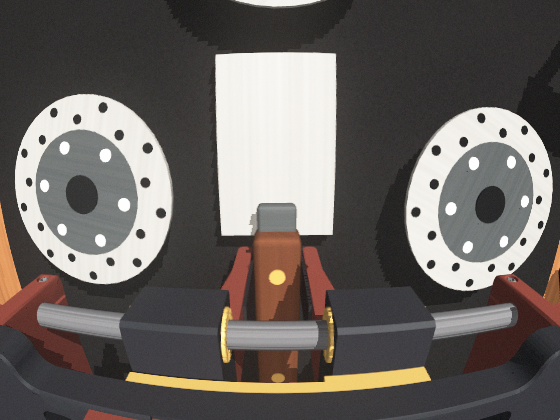

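The blade edge (row 53) sits short of rotor B's rim (row 5) and in line with it. I'll insert, then lift to about 55°.

```bash
python3 -m crank '[{"travel":[1,0,0],"rotation":[0,0,0],"gripper":-1},{"travel":[1,0,0],"rotation":[0,0,0],"gripper":-1},{"travel":[1,0,0],"rotation":[0,0,0],"gripper":-1},{"travel":[0.9,0,0],"rotation":[0,0,0],"gripper":-1},{"travel":[0,0,0],"rotation":[0,0,0],"gripper":-1},{"travel":[0,0,-0.5],"rotation":[0,0,0],"gripper":-1},{"travel":[0,0,-0.4],"rotation":[0,0,0],"gripper":-1},{"travel":[0.26,0,-0.77],"rotation":[0,0,0],"gripper":-1},{"travel":[0.37,0,-0.72],"rotation":[0,0,0],"gripper":-1},{"travel":[0.41,0,-0.59],"rotation":[0,0,0],"gripper":-1}]'
python3 -m crank '[{"travel":[0.46,0,-0.82],"rotation":[0,0,0],"gripper":-1},{"travel":[0.46,0,-0.82],"rotation":[0,0,0],"gripper":-1},{"travel":[0.51,0,-0.6],"rotation":[0,0,0],"gripper":-1},{"travel":[0.51,0,-0.6],"rotation":[0,0,0],"gripper":-1},{"travel":[0.6,0,-0.51],"rotation":[0,0,0],"gripper":-1},{"travel":[0.6,0,-0.51],"rotation":[0,0,0],"gripper":-1},{"travel":[0,0,0],"rotation":[0,0,0],"gripper":-1}]'
python3 - <<'E'
from h import *
im,W=cloud('side')
cv2.imwrite('pics/s4.png',cv2.resize(im[130:290,180:393,::-1],(798,600)))
E
```

```text
t: 7.68
tcp_pos: [0.5639, -0.1603, 0.0451]
tool_rot: [[0.004, 1.0, 0.001], [1.0, -0.004, -0.0], [-0.0, 0.001, -1.0]]
ft_force: [0.8, -0.3, -2.6]
finger_gap: 0.024
grasp_force: 29.9
t: 8.27
tcp_pos: [0.5644, -0.1266, 0.0838]
tool_rot: [[0.001, 1.0, 0.002], [1.0, -0.001, 0.0], [0.0, 0.002, -1.0]]
ft_force: [0.2, -0.6, -1.7]
finger_gap: 0.0235
grasp_force: 29.9
```

View pics/s4.png

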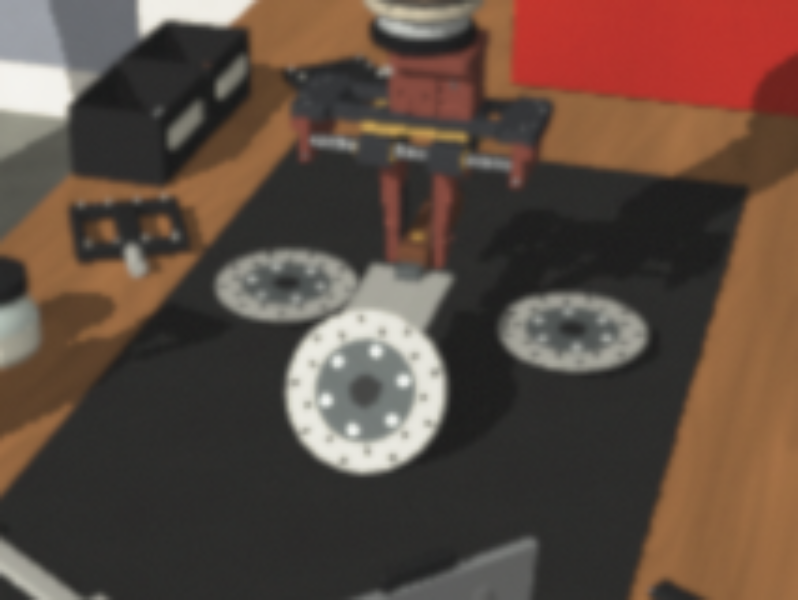

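Rotor B stands tilted up on the blade at about (365,390), its far rim on the mat. I'll continue the arc over the top.

```bash
python3 -m crank '[{"travel":[0.68,0,-0.4],"rotation":[0,0,0],"gripper":-1},{"travel":[0.68,0,-0.4],"rotation":[0,0,0],"gripper":-1},{"travel":[0.75,0,-0.27],"rotation":[0,0,0],"gripper":-1},{"travel":[0.75,0,-0.27],"rotation":[0,0,0],"gripper":-1},{"travel":[0.78,0,-0.14],"rotation":[0,0,0],"gripper":-1},{"travel":[0.78,0,-0.14],"rotation":[0,0,0],"gripper":-1},{"travel":[0.79,0,0],"rotation":[0,0,0],"gripper":-1},{"travel":[0.79,0,0],"rotation":[0,0,0],"gripper":-1},{"travel":[0.78,0,0.14],"rotation":[0,0,0],"gripper":-1},{"travel":[0.78,0,0.14],"rotation":[0,0,0],"gripper":-1}]'
python3 -m crank '[{"travel":[0.8,0,0],"rotation":[0,0,0],"gripper":-1},{"travel":[0,0,0],"rotation":[0,0,0],"gripper":-1},{"travel":[-2,0,-0.5],"rotation":[0,0,0],"gripper":-1},{"travel":[-3,0,-0.5],"rotation":[0,0,0],"gripper":-1},{"travel":[-3,0,0],"rotation":[0,0,0],"gripper":-1},{"travel":[-3,0,0],"rotation":[0,0,0],"gripper":-1},{"travel":[-3,0,0],"rotation":[0,0,0],"gripper":-1},{"travel":[-3,0,0],"rotation":[0,0,0],"gripper":-1},{"travel":[0,0,0],"rotation":[0,0,0],"gripper":-1}]'
cat >> h.py <<'E'
def rotors(name='top',save=None):
    im,W=cloud(name);
    if save: cv2.imwrite(save,im[:,:,::-1])
    z=W[...,2];m=((z>.0015)&(np.isfinite(z))&(W[...,0]>.36)&(W[...,0]<.79)&(W[...,1]>-.5)&(W[...,1]<.2))
    for lo,hi,n in ((.016,.0245,'plate up'),(.0045,.0095,'plate down'),(.019,.026,'hub/any')):
        k=(m&(z>lo)&(z<hi)).astype(np.uint8); k=cv2.morphologyEx(k,cv2.MORPH_OPEN,np.ones((3,3),np.uint8))
        c,l,s,_=cv2.connectedComponentsWithStats(k)
        for i in range(1,c):
            if s[i,4]>90:
                P=W[l==i];q,r=cv2.minEnclosingCircle((P[:,:2]*1000).astype(np.float32));print(n,np.round(q,1),'r',round(r,1),'n',s[i,4],'z',np.median(P[:,2]).round(4))
E
python3 - <<'E'
from h import *
rotors(save='pics/t5.png'); print(arm.get_obs()['t'],arm.get_obs()['tcp_pos'])
E
```

```text
t: 9.15
tcp_pos: [0.5639, -0.0521, 0.0957]
tool_rot: [[0.003, 1.0, -0.0], [1.0, -0.003, 0.0], [-0.0, -0.0, -1.0]]
ft_force: [-0.3, 0.4, -1.5]
finger_gap: 0.024
grasp_force: 29.9
t: 9.9
tcp_pos: [0.562, -0.2236, 0.1055]
tool_rot: [[0.012, 1.0, -0.001], [1.0, -0.012, -0.004], [-0.004, -0.001, -1.0]]
ft_force: [-0.2, -0.9, -1.9]
finger_gap: 0.0239
grasp_force: 29.9
plate up [ 681.8 -171.9] r 55.3 n 676 z 0.0201
plate up [560.5 102.5] r 19.7 n 102 z 0.0202
plate up [ 452.5 -166.6] r 54.3 n 785 z 0.0201
9.95 [ 0.56238496 -0.21982064  0.10548263]
```

View pics/t5.png

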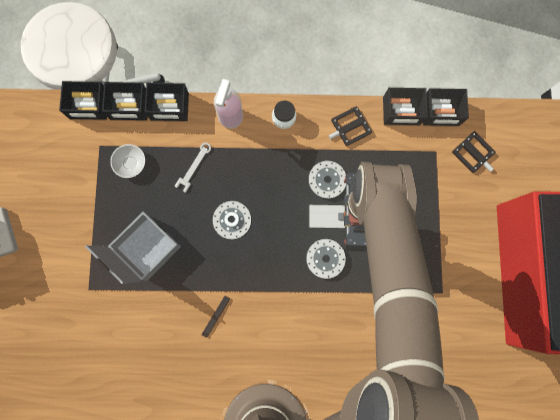

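Rotor B is flipped, hub up, at (232,219), i.e. world (0.5605, 0.1025). Next is rotor C at (326,258).

```bash
python3 -m crank '[{"travel":[-2.7,-2.2,0],"rotation":[0,0,0],"gripper":-1},{"travel":[-2.7,-2.2,0],"rotation":[0,0,0],"gripper":-1},{"travel":[-2.7,-2.2,0],"rotation":[0,0,0],"gripper":-1},{"travel":[-2.7,-2.2,0],"rotation":[0,0,0],"gripper":-1},{"travel":[-2.6,-2.1,0],"rotation":[0,0,0],"gripper":-1},{"travel":[0,0,3],"rotation":[0,0,0],"gripper":-1},{"travel":[0,0,3],"rotation":[0,0,0],"gripper":-1},{"travel":[0,0,2],"rotation":[0,0,0],"gripper":-1},{"travel":[0,0,0],"rotation":[0,0,0],"gripper":-1},{"travel":[0,0,0],"rotation":[0,0,0],"gripper":-1}]'
python3 - <<'E'
from h import *
go(.4535,-.354,.013,90)
im,W=cloud('wrist')
o=arm.get_obs();p=np.array(o['tcp_pos']);R=np.array(o['tool_rot'])
L=(W-p)@R; m=(abs(L[...,1])<.05)&(L[...,0]>.02)&(L[...,0]<.16)&(abs(L[...,2])<.006)
Q=L[m];print('blade y',np.percentile(Q[:,1],[1,99]),'z near/far',np.median(Q[Q[:,0]<.05,2]),np.median(Q[Q[:,0]>.09,2]),'tip',np.percentile(Q[:,0],99.5))
z=W[...,2];P=W[(z>.0165)&(z<.0245)&(abs(W[...,0]-.4525)<.065)&(abs(W[...,1]+.166)<.065)]
print(cv2.minEnclosingCircle((P[:,:2]*1000).astype(np.float32)),len(P))
E
```

```text
t: 10.78
tcp_pos: [0.4539, -0.3472, 0.0254]
tool_rot: [[0.002, 1.0, -0.002], [1.0, -0.002, 0.002], [0.002, -0.002, -1.0]]
ft_force: [0.3, 0.2, -1.0]
finger_gap: 0.0242
grasp_force: 29.9
t 10.78 tcp [ 0.4539 -0.3472  0.0254] yaw 89.9 tilt [-0.002  0.002 -1.   ] shift cm [-0.68 -0.04  1.24] world left [-0.0004 -0.0068 -0.0124]
turn rad [-0.002 -0.002 -0.002] shift if after turn [-0.68 -0.04  1.24]
blade y [-0.0315711   0.02798045] z near/far 0.0016663059379209842 0.0020654650546949585 tip 0.14366272392346466
((454.025390625, -202.13897705078125), 40.446868896484375) 3073
```

```bash
python3 -m crank '[{"travel":[0,0,1.15],"rotation":[0,0,0],"gripper":-1},{"travel":[0,0,0],"rotation":[0,0,0],"gripper":-1},{"travel":[0.8,0,0],"rotation":[0,0,0],"gripper":-1},{"travel":[0.8,0,0],"rotation":[0,0,0],"gripper":-1},{"travel":[0.8,0,0],"rotation":[0,0,0],"gripper":-1},{"travel":[0.8,0,0],"rotation":[0,0,0],"gripper":-1},{"travel":[0,0,0],"rotation":[0,0,0],"gripper":-1},{"travel":[0,0,-0.5],"rotation":[0,0,0],"gripper":-1},{"travel":[0,0,-0.35],"rotation":[0,0,0],"gripper":-1}]'
python3 -m crank '[{"travel":[0.26,0,-0.77],"rotation":[0,0,0],"gripper":-1},{"travel":[0.37,0,-0.72],"rotation":[0,0,0],"gripper":-1},{"travel":[0.41,0,-0.59],"rotation":[0,0,0],"gripper":-1},{"travel":[0.46,0,-0.82],"rotation":[0,0,0],"gripper":-1},{"travel":[0.46,0,-0.82],"rotation":[0,0,0],"gripper":-1},{"travel":[0.51,0,-0.6],"rotation":[0,0,0],"gripper":-1},{"travel":[0.51,0,-0.6],"rotation":[0,0,0],"gripper":-1},{"travel":[0.6,0,-0.51],"rotation":[0,0,0],"gripper":-1},{"travel":[0.6,0,-0.51],"rotation":[0,0,0],"gripper":-1},{"travel":[0,0,0],"rotation":[0,0,0],"gripper":-1}]'
python3 -m crank '[{"travel":[0.68,0,-0.4],"rotation":[0,0,0],"gripper":-1},{"travel":[0.68,0,-0.4],"rotation":[0,0,0],"gripper":-1},{"travel":[0.75,0,-0.27],"rotation":[0,0,0],"gripper":-1},{"travel":[0.75,0,-0.27],"rotation":[0,0,0],"gripper":-1},{"travel":[0.78,0,-0.14],"rotation":[0,0,0],"gripper":-1},{"travel":[0.78,0,-0.14],"rotation":[0,0,0],"gripper":-1},{"travel":[0.79,0,0],"rotation":[0,0,0],"gripper":-1},{"travel":[0.79,0,0],"rotation":[0,0,0],"gripper":-1},{"travel":[0.78,0,0.14],"rotation":[0,0,0],"gripper":-1},{"travel":[0.78,0,0.14],"rotation":[0,0,0],"gripper":-1}]'
python3 -m crank '[{"travel":[0.8,0,0],"rotation":[0,0,0],"gripper":-1},{"travel":[0,0,0],"rotation":[0,0,0],"gripper":-1},{"travel":[-2,0,-0.5],"rotation":[0,0,0],"gripper":-1},{"travel":[-3,0,-0.5],"rotation":[0,0,0],"gripper":-1},{"travel":[-3,0,0],"rotation":[0,0,0],"gripper":-1},{"travel":[-3,0,0],"rotation":[0,0,0],"gripper":-1},{"travel":[-3,0,0],"rotation":[0,0,0],"gripper":-1},{"travel":[0,0,0],"rotation":[0,0,0],"gripper":-1}]'
python3 - <<'E'
from h import *
rotors(save='pics/t6.png'); o=arm.get_obs();print(o['t'],o['tcp_pos'])
E
```

```text
t: 11.58
tcp_pos: [0.4542, -0.3167, 0.0234]
tool_rot: [[0.003, 1.0, -0.0], [1.0, -0.003, -0.0], [-0.0, -0.0, -1.0]]
ft_force: [0.1, -0.3, -2.4]
finger_gap: 0.0237
grasp_force: 29.9
t: 12.42
tcp_pos: [0.455, -0.2733, 0.0835]
tool_rot: [[0.001, 1.0, 0.001], [1.0, -0.001, -0.0], [-0.0, 0.001, -1.0]]
ft_force: [0.1, -0.1, -2.0]
finger_gap: 0.0236
grasp_force: 29.9
t: 13.25
tcp_pos: [0.4544, -0.1983, 0.0956]
tool_rot: [[0.003, 1.0, -0.0], [1.0, -0.003, 0.0], [0.0, -0.0, -1.0]]
ft_force: [0.4, 0.3, -1.1]
finger_gap: 0.0237
grasp_force: 29.9
t: 13.92
tcp_pos: [0.4526, -0.3385, 0.1055]
tool_rot: [[0.01, 1.0, -0.0], [1.0, -0.01, -0.003], [-0.003, -0.0, -1.0]]
ft_force: [-0.8, -0.3, -1.4]
finger_gap: 0.0236
grasp_force: 29.9
plate up [ 682.2 -172.2] r 54.9 n 783 z 0.0201
plate up [561.2 103.3] r 18.8 n 101 z 0.02
13.9667 [ 0.45293829 -0.3350787   0.10529144]
```

Run:
```python
import cv2
im=cv2.imread('pics/t6.png')[140:300,200:413]
cv2.imwrite('pics/c6.png',cv2.resize(im,(798,600),interpolation=cv2.INTER_CUBIC))
```

```text
(no output)
```

View pics/c6.png

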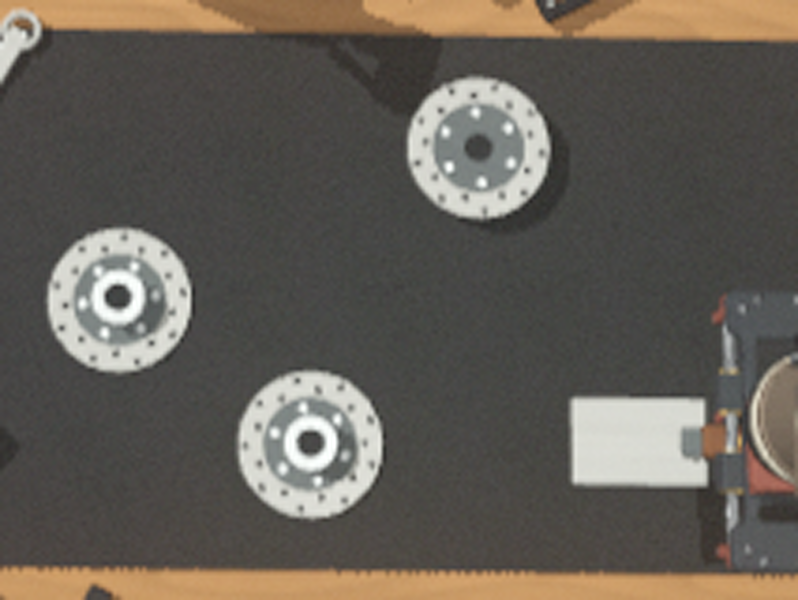

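C is flipped too (crop (310,443)). Now rotor A, still hub down at crop (478,147).

```bash
python3 -m crank '[{"travel":[-0.3,2.9,0],"rotation":[0,0,0],"gripper":-1},{"travel":[-0.3,2.9,0],"rotation":[0,0,0],"gripper":-1},{"travel":[-0.3,2.9,0],"rotation":[0,0,0],"gripper":-1},{"travel":[-0.3,2.9,0],"rotation":[0,0,0],"gripper":-1},{"travel":[-0.3,2.9,0],"rotation":[0,0,0],"gripper":-1},{"travel":[-0.3,2.9,0],"rotation":[0,0,0],"gripper":-1},{"travel":[-0.2,2.9,0],"rotation":[0,0,0],"gripper":-1},{"travel":[0,2.7,0],"rotation":[0,0,0],"gripper":-1},{"travel":[0,0,3],"rotation":[0,0,0],"gripper":-1},{"travel":[0,0,3],"rotation":[0,0,0],"gripper":-1}]'
python3 -m crank '[{"travel":[0,0,2],"rotation":[0,0,0],"gripper":-1},{"travel":[0,0,0],"rotation":[0,0,0],"gripper":-1},{"travel":[0,0,0],"rotation":[0,0,0],"gripper":-1}]'
python3 - <<'E'
from h import *
go(.6835,-.355,.0135,90)
im,W=cloud('wrist')
o=arm.get_obs();p=np.array(o['tcp_pos']);R=np.array(o['tool_rot'])
L=(W-p)@R; m=(abs(L[...,1])<.05)&(L[...,0]>.02)&(L[...,0]<.16)&(abs(L[...,2])<.006)
Q=L[m];print('blade y',np.percentile(Q[:,1],[1,99]),'z near/far',np.median(Q[Q[:,0]<.05,2]),np.median(Q[Q[:,0]>.09,2]))
rotors()
E
```

```text
t: 14.8
tcp_pos: [0.6876, -0.3498, 0.0466]
tool_rot: [[0.001, 1.0, 0.005], [1.0, -0.001, -0.0], [-0.0, 0.005, -1.0]]
ft_force: [-0.6, -0.1, -1.6]
finger_gap: 0.0238
grasp_force: 29.9
t: 15.05
tcp_pos: [0.6833, -0.3505, 0.0244]
tool_rot: [[0.002, 1.0, -0.003], [1.0, -0.002, 0.002], [0.002, -0.003, -1.0]]
ft_force: [0.3, 0.6, -1.8]
finger_gap: 0.0238
grasp_force: 29.9
t 15.05 tcp [ 0.6833 -0.3505  0.0244] yaw 89.88 tilt [-0.003  0.002 -1.   ] shift cm [-0.46  0.02  1.09] world left [ 0.0002 -0.0045 -0.0109]
turn rad [-0.003 -0.002 -0.002] shift if after turn [-0.45  0.02  1.09]
blade y [-0.03214178  0.02889234] z near/far 0.0025817194515573285 0.0031709782934659678
plate up [ 681.7 -172.4] r 54.9 n 694 z 0.0202
```

```bash
python3 -m crank '[{"travel":[0,0,1],"rotation":[0,0,0],"gripper":-1},{"travel":[0,0,0],"rotation":[0,0,0],"gripper":-1},{"travel":[0.8,0,0],"rotation":[0,0,0],"gripper":-1},{"travel":[0.8,0,0],"rotation":[0,0,0],"gripper":-1},{"travel":[0.8,0,0],"rotation":[0,0,0],"gripper":-1},{"travel":[0.6,0,0],"rotation":[0,0,0],"gripper":-1},{"travel":[0,0,0],"rotation":[0,0,0],"gripper":-1},{"travel":[0,0,-0.5],"rotation":[0,0,0],"gripper":-1},{"travel":[0,0,-0.4],"rotation":[0,0,0],"gripper":-1}]'
python3 -m crank '[{"travel":[0.26,0,-0.77],"rotation":[0,0,0],"gripper":-1},{"travel":[0.37,0,-0.72],"rotation":[0,0,0],"gripper":-1},{"travel":[0.41,0,-0.59],"rotation":[0,0,0],"gripper":-1},{"travel":[0.46,0,-0.82],"rotation":[0,0,0],"gripper":-1},{"travel":[0.46,0,-0.82],"rotation":[0,0,0],"gripper":-1},{"travel":[0.51,0,-0.6],"rotation":[0,0,0],"gripper":-1},{"travel":[0.51,0,-0.6],"rotation":[0,0,0],"gripper":-1},{"travel":[0.6,0,-0.51],"rotation":[0,0,0],"gripper":-1},{"travel":[0.6,0,-0.51],"rotation":[0,0,0],"gripper":-1},{"travel":[0,0,0],"rotation":[0,0,0],"gripper":-1}]'
python3 -m crank '[{"travel":[0.68,0,-0.4],"rotation":[0,0,0],"gripper":-1},{"travel":[0.68,0,-0.4],"rotation":[0,0,0],"gripper":-1},{"travel":[0.75,0,-0.27],"rotation":[0,0,0],"gripper":-1},{"travel":[0.75,0,-0.27],"rotation":[0,0,0],"gripper":-1},{"travel":[0.78,0,-0.14],"rotation":[0,0,0],"gripper":-1},{"travel":[0.78,0,-0.14],"rotation":[0,0,0],"gripper":-1},{"travel":[0.79,0,0],"rotation":[0,0,0],"gripper":-1},{"travel":[0.79,0,0],"rotation":[0,0,0],"gripper":-1},{"travel":[0.78,0,0.14],"rotation":[0,0,0],"gripper":-1},{"travel":[0.78,0,0.14],"rotation":[0,0,0],"gripper":-1}]'
python3 -m crank '[{"travel":[0.8,0,0],"rotation":[0,0,0],"gripper":-1},{"travel":[0,0,0],"rotation":[0,0,0],"gripper":-1},{"travel":[-2,0,-0.5],"rotation":[0,0,0],"gripper":-1},{"travel":[-3,0,-0.5],"rotation":[0,0,0],"gripper":-1},{"travel":[-3,0,0],"rotation":[0,0,0],"gripper":-1},{"travel":[-3,0,0],"rotation":[0,0,0],"gripper":-1},{"travel":[-3,0,0],"rotation":[0,0,0],"gripper":-1},{"travel":[-3,0,0],"rotation":[0,0,0],"gripper":-1},{"travel":[0,0,0],"rotation":[0,0,0],"gripper":-1}]'
cat >> h.py <<'E'
def hubs(W,cs,r=.032,lo=.0175,hi=.026):
    for x,y in cs:
        P=W[(W[...,2]>lo)&(W[...,2]<hi)&(np.hypot(W[...,0]-x,W[...,1]-y)<r)]
        if len(P)>20: q,e=cv2.minEnclosingCircle((P[:,:2]*1000).astype(np.float32));print('hub',np.round(q,1),round(e,1),len(P),np.median(P[:,2]).round(4))
        else: print('none near',x,y,len(P))
E
python3 - <<'E'
from h import *
im,W=cloud('top');cv2.imwrite('pics/t7.png',im[:,:,::-1])
hubs(W,((.682,-.05),(.5605,.103),(.452,-.045)),.06); o=arm.get_obs();print(o['t'],o['tcp_pos'],o['tool_rot'])
E
```

```text
t: 15.9
tcp_pos: [0.684, -0.3221, 0.0251]
tool_rot: [[0.003, 1.0, -0.0], [1.0, -0.003, -0.0], [-0.0, -0.0, -1.0]]
ft_force: [-0.6, -0.3, -1.5]
finger_gap: 0.0237
grasp_force: 29.9
t: 16.73
tcp_pos: [0.6852, -0.2779, 0.0857]
tool_rot: [[0.001, 1.0, 0.002], [1.0, -0.001, 0.001], [0.001, 0.002, -1.0]]
ft_force: [1.1, -0.5, -0.7]
finger_gap: 0.0237
grasp_force: 29.9
t: 17.57
tcp_pos: [0.6844, -0.2035, 0.0973]
tool_rot: [[0.003, 1.0, -0.0], [1.0, -0.003, 0.0], [0.0, -0.0, -1.0]]
ft_force: [-0.1, 0.0, -1.4]
finger_gap: 0.0237
grasp_force: 29.9
t: 18.32
tcp_pos: [0.6811, -0.3766, 0.1068]
tool_rot: [[0.012, 1.0, -0.002], [1.0, -0.012, -0.006], [-0.006, -0.002, -1.0]]
ft_force: [-0.9, -2.5, -1.7]
finger_gap: 0.024
grasp_force: 29.9
hub [681.9 -50.7] 20.5 123 0.0207
hub [561.  103.3] 20.0 125 0.0209
hub [452.3 -44. ] 19.8 133 0.0208
18.3667 [ 0.68192375 -0.37259484  0.10674701] [[ 0.00977122  0.99995143 -0.00129218]
 [ 0.99994799 -0.00977494 -0.00291162]
 [-0.00292411 -0.00126366 -0.99999493]]
```

All three hubs are up (hub tops at 21 mm, r about 20 mm). I'll lay the scraper flat here, clear of everything.

```bash
python3 -m crank '[{"travel":[0,0,3],"rotation":[0,0,0],"gripper":-1},{"travel":[0,0,3],"rotation":[0,0,0],"gripper":-1},{"travel":[0,0,2],"rotation":[0,0,0],"gripper":-1},{"travel":[0,0,0.9],"rotation":[0,0,0],"gripper":-1},{"travel":[0,0,0.3],"rotation":[0,0,0],"gripper":-1},{"travel":[0,0,0.2],"rotation":[0,0,0],"gripper":-1},{"travel":[0,0,0.2],"rotation":[0,0,0],"gripper":-1},{"travel":[0,0,0.2],"rotation":[0,0,0],"gripper":-1},{"travel":[0,0,0],"rotation":[0,0,0],"gripper":-1}]'
```

```text
t: 19.12
tcp_pos: [0.6846, -0.3667, 0.0106]
tool_rot: [[0.003, 1.0, 0.001], [1.0, -0.003, -0.001], [-0.001, 0.001, -1.0]]
ft_force: [0.2, 0.7, -1.3]
finger_gap: 0.0237
grasp_force: 29.9
```

```bash
python3 -m crank '[{"travel":[0,0,0.1],"rotation":[0,0,0],"gripper":-1},{"travel":[0,0,0.1],"rotation":[0,0,0],"gripper":-1},{"travel":[0,0,0.05],"rotation":[0,0,0],"gripper":-1},{"travel":[0,0,0],"rotation":[0,0,0],"gripper":-1}]'
python3 -m crank '[{"travel":[0,0,0],"rotation":[0,0,0],"gripper":0},{"travel":[0,0,0],"rotation":[0,0,0],"gripper":0},{"travel":[0,0,0],"rotation":[0,0,0],"gripper":0},{"travel":[0,0,0],"rotation":[0,0,0],"gripper":0},{"travel":[0,0,0],"rotation":[0,0,0],"gripper":0},{"travel":[0,0,-1],"rotation":[0,0,0],"gripper":0},{"travel":[0,0,-3],"rotation":[0,0,0],"gripper":0.5},{"travel":[0,0,-4],"rotation":[0,0,0],"gripper":1},{"travel":[0,0,-4],"rotation":[0,0,0],"gripper":1},{"travel":[0,0,0],"rotation":[0,0,0],"gripper":1}]'
python3 - <<'E'
import cv2
im=cv2.imread('pics/t7.png')[190:300,70:220]
cv2.imwrite('pics/c7.png',cv2.resize(im,(750,550),interpolation=cv2.INTER_CUBIC))
E
```

```text
t: 19.45
tcp_pos: [0.684, -0.3665, 0.0072]
tool_rot: [[0.003, 1.0, 0.0], [1.0, -0.003, -0.0], [-0.0, 0.0, -1.0]]
ft_force: [-0.2, 0.3, -1.0]
finger_gap: 0.024
grasp_force: 29.9
t: 20.28
tcp_pos: [0.6884, -0.368, 0.1383]
tool_rot: [[0.004, 1.0, 0.013], [1.0, -0.004, -0.005], [-0.005, 0.013, -1.0]]
ft_force: [1.6, -0.3, 2.1]
finger_gap: 0.0672
grasp_force: 0.0
```

View pics/c7.png

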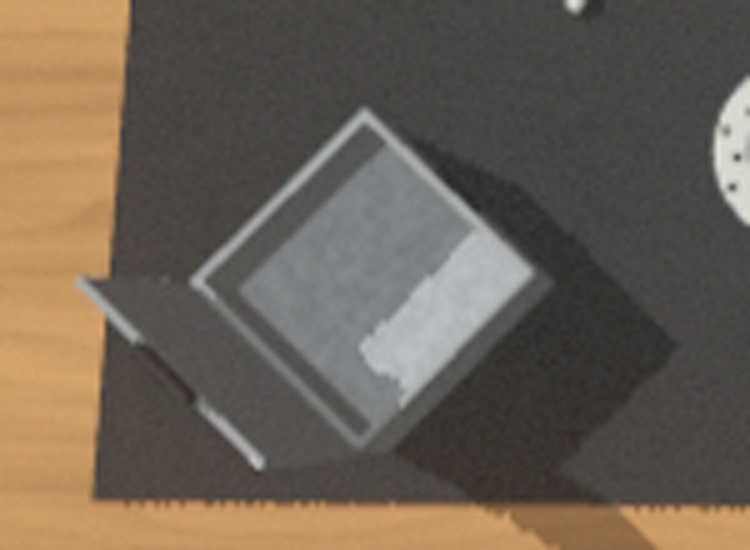

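The case rim corners show at about crop (365,108), (193,280), (360,448), (540,272), with the lid leaning outward to the lower left. I'll check the scraper and go to rotor A's hub.

```bash
python3 - <<'E'
from h import *
im,W=cloud('wrist');Q=W[(abs(W[...,0]-.684)<.05)&(W[...,1]>-.5)&(W[...,1]<-.24)]
b=Q[(Q[:,1]>-.34)&(Q[:,1]<-.25)&(abs(Q[:,0]-.684)<.025)];print('blade z',np.median(b[b[:,1]<-.3,2]),np.median(b[b[:,1]>-.28,2]))
E
python3 -m crank '[{"travel":[3.1,-0.05,0],"rotation":[0,0,0],"gripper":1},{"travel":[3.1,-0.05,0],"rotation":[0,0,0],"gripper":1},{"travel":[3.1,-0.05,0.5],"rotation":[0,0,0],"gripper":1},{"travel":[3.1,0,0.5],"rotation":[0,0,0],"gripper":1},{"travel":[3.1,0,0.5],"rotation":[0,0,0],"gripper":1},{"travel":[3.1,0,0.5],"rotation":[0,0,0],"gripper":1},{"travel":[3.1,0,0.5],"rotation":[0,0,0],"gripper":1},{"travel":[3.1,0,0.5],"rotation":[0,0,0],"gripper":1},{"travel":[3.1,0,0],"rotation":[0,0,0],"gripper":1},{"travel":[3,0,0],"rotation":[0,0,0],"gripper":1}]'
python3 -m crank '[{"travel":[0,0,0],"rotation":[0,0,0],"gripper":1},{"travel":[0,0,0],"rotation":[0,0,0],"gripper":1},{"travel":[0,0,0],"rotation":[0,0,0],"gripper":1}]'
python3 - <<'E'
from h import *
im,W=cloud('top');hubs(W,((.682,-.05),(.5605,.103),(.452,-.045)),.06)
im,W=cloud('wrist');print('wrist:');hubs(W,((.682,-.05),(.5605,.103),(.452,-.045)),.04,.017,.03)
go(.682,-.0507,.0095,90)
# rim corners from first top picture
p=vision.camera_params('top');K=np.array(p['intrinsics']);R=np.array(p['rotation']);e=np.array(p['eye'])
for u,v in ((365,108),(193,280),(360,448),(540,272)):
    r=R@np.linalg.solve(K,[70+u/5,190+v/5,1]);print((e+r*(.068-e[2])/r[2]).round(4))
E
```

```text
blade z 0.016418721725091456 0.00636544825503188
t: 21.17
tcp_pos: [0.6826, -0.0558, 0.0965]
tool_rot: [[0.003, 1.0, -0.001], [1.0, -0.003, 0.0], [0.0, -0.001, -1.0]]
ft_force: [0.9, 0.5, 1.2]
finger_gap: 0.0878
grasp_force: 0.0
t: 21.42
tcp_pos: [0.6832, -0.0583, 0.0968]
tool_rot: [[0.003, 1.0, -0.0], [1.0, -0.003, -0.001], [-0.001, -0.0, -1.0]]
ft_force: [0.3, -1.1, 0.6]
finger_gap: 0.0878
grasp_force: 0.0
none near 0.682 -0.05 2
hub [560.4 103.9] 20.4 131 0.021
hub [452.4 -44.2] 19.6 129 0.0206
wrist:
hub [683.8 -49.3] 20.2 2079 0.0221
hub [563.3 104.6] 20.6 1699 0.0221
hub [454.1 -42.2] 21.4 1041 0.022
t 21.52 tcp [ 0.6833 -0.0597  0.0968] yaw 89.7 tilt [-0.    -0.001 -1.   ] shift cm [ 0.9  -0.13  8.73] world left [-0.0013  0.009  -0.0873]
turn rad [-0.     0.001 -0.005] shift if after turn [ 0.9  -0.13  8.73]
[0.5725 0.3413 0.068 ]
[0.4772 0.4284 0.068 ]
[0.3881 0.3335 0.068 ]
[0.4835 0.2418 0.068 ]
```

```bash
python3 -m crank '[{"travel":[0.95,-0.05,2.5],"rotation":[0,0,0],"gripper":1},{"travel":[0,0,2.5],"rotation":[0,0,0],"gripper":1},{"travel":[0,0,2],"rotation":[0,0,0],"gripper":1},{"travel":[0,0,1.2],"rotation":[0,0,0],"gripper":1},{"travel":[0,0,0.5],"rotation":[0,0,0],"gripper":1},{"travel":[0,0,0],"rotation":[0,0,0],"gripper":-1},{"travel":[0,0,0],"rotation":[0,0,0],"gripper":-1},{"travel":[0,0,0],"rotation":[0,0,0],"gripper":-1},{"travel":[0,0,0],"rotation":[0,0,0],"gripper":-1},{"travel":[0,0,0],"rotation":[0,0,0],"gripper":-1}]'
python3 -m crank '[{"travel":[0,0,0],"rotation":[0,0,0],"gripper":-1},{"travel":[0,0,0],"rotation":[0,0,0],"gripper":-1},{"travel":[0,0,0],"rotation":[0,0,0],"gripper":-1},{"travel":[0,0,0],"rotation":[0,0,0],"gripper":-1},{"travel":[0,0,0],"rotation":[0,0,0],"gripper":-1}]'
python3 - <<'E'
from h import *
im,W=cloud('top');cv2.imwrite('pics/c8.png',cv2.resize(im[150:300,240:440,::-1],(800,600)))
E
```

```text
t: 22.35
tcp_pos: [0.6836, -0.048, 0.0112]
tool_rot: [[0.003, 1.0, 0.002], [1.0, -0.003, -0.0], [-0.0, 0.002, -1.0]]
ft_force: [-0.2, 0.2, -0.5]
finger_gap: 0.0579
grasp_force: 0.0
t: 22.77
tcp_pos: [0.6832, -0.048, 0.0104]
tool_rot: [[0.003, 1.0, 0.001], [1.0, -0.003, -0.0], [-0.0, 0.001, -1.0]]
ft_force: [-0.7, -0.7, 3.2]
finger_gap: 0.0394
grasp_force: 30.0
```

View pics/c8.png

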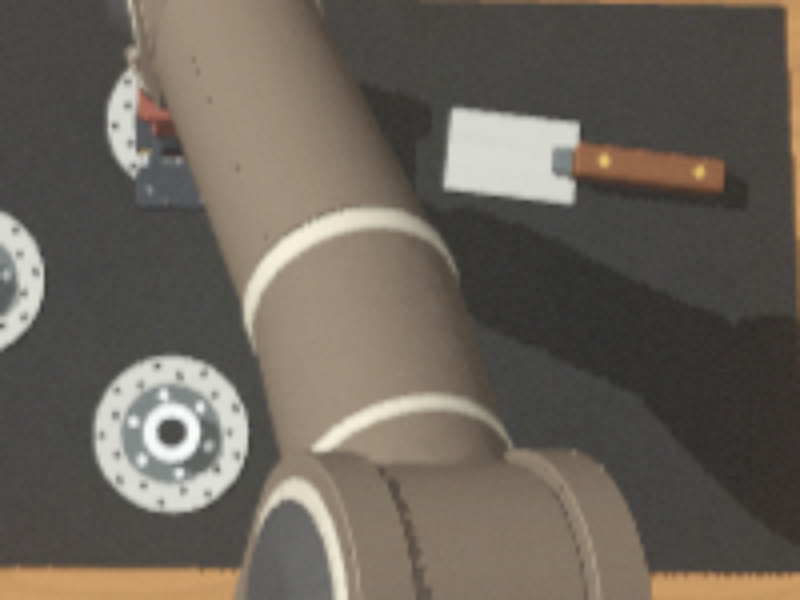

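The scraper lies flat on the mat (blade about (510,155) in the crop) and rotor A's hub is gripped (39.4 mm gap). I'll carry it over the case.

```bash
python3 -m crank '[{"travel":[0,0,-1],"rotation":[0,0,0],"gripper":-1},{"travel":[0,0,-3.3],"rotation":[0,0,0],"gripper":-1},{"travel":[0,0,-3.3],"rotation":[0,0,0],"gripper":-1},{"travel":[0,0,-3.3],"rotation":[0,0,0],"gripper":-1},{"travel":[0,0,-3],"rotation":[0,0,0],"gripper":-1},{"travel":[2.96,-1.56,0],"rotation":[0,0,0],"gripper":-1},{"travel":[2.96,-1.56,0],"rotation":[0,0,0],"gripper":-1},{"travel":[2.96,-1.56,0],"rotation":[0,0,0],"gripper":-1},{"travel":[2.96,-1.56,0],"rotation":[0,0,0],"gripper":-1},{"travel":[2.96,-1.56,0],"rotation":[0,0,0],"gripper":-1}]'
python3 -m crank '[{"travel":[2.96,-1.56,0],"rotation":[0,0,0],"gripper":-1},{"travel":[2.96,-1.56,0],"rotation":[0,0,0],"gripper":-1},{"travel":[2.96,-1.56,0],"rotation":[0,0,0],"gripper":-1},{"travel":[2.96,-1.56,0],"rotation":[0,0,0],"gripper":-1},{"travel":[2.96,-1.56,0],"rotation":[0,0,0],"gripper":-1},{"travel":[0,0,0],"rotation":[0,0,-0.1],"gripper":-1},{"travel":[0,0,0],"rotation":[0,0,-0.1],"gripper":-1},{"travel":[0,0,0],"rotation":[0,0,-0.1],"gripper":-1},{"travel":[0,0,0],"rotation":[0,0,-0.1],"gripper":-1},{"travel":[0,0,0],"rotation":[0,0,-0.1],"gripper":-1}]'
python3 -m crank '[{"travel":[0,0,0],"rotation":[0,0,-0.1],"gripper":-1},{"travel":[0,0,0],"rotation":[0,0,-0.1],"gripper":-1},{"travel":[0,0,0],"rotation":[0,0,-0.1],"gripper":-1},{"travel":[0,0,0],"rotation":[0,0,-0.02],"gripper":-1},{"travel":[0,0,0],"rotation":[0,0,0],"gripper":-1},{"travel":[0,0,0],"rotation":[0,0,0],"gripper":-1}]'
python3 - <<'E'
from h import *
go(.480,.3375,.14,137)
im,W=cloud('wrist');cv2.imwrite('pics/w9.png',im[:,:,::-1]);np.save('pics/w9.npy',W)
for n,lo,hi in (('rim',.062,.074),('lid',.085,.25)):
    P=W[(W[...,2]>lo)&(W[...,2]<hi)&(np.hypot(W[...,0]-.48,W[...,1]-.337)<.13)]
    a=np.radians(137);c=(P[:,:2]-[.48,.3375])@np.array([[np.cos(a),-np.sin(a)],[np.sin(a),np.cos(a)]])
    print(n,len(P),'along casex',np.percentile(c[:,0],[.5,5,95,99.5]).round(4),'casey',np.percentile(c[:,1],[.5,5,95,99.5]).round(4),'z',P[:,2].min(),P[:,2].max())
E
```

```text
t: 23.65
tcp_pos: [0.6041, 0.1014, 0.1495]
tool_rot: [[0.003, 1.0, -0.0], [1.0, -0.003, -0.0], [-0.0, -0.0, -1.0]]
ft_force: [-0.1, 0.7, 0.1]
finger_gap: 0.0392
grasp_force: 30.0
t: 24.48
tcp_pos: [0.5274, 0.2484, 0.1494]
tool_rot: [[-0.481, 0.876, -0.0], [0.876, 0.481, -0.001], [-0.0, -0.0, -1.0]]
ft_force: [0.5, 0.9, -2.0]
finger_gap: 0.0392
grasp_force: 30.0
t: 24.98
tcp_pos: [0.5277, 0.2483, 0.1491]
tool_rot: [[-0.727, 0.687, -0.0], [0.687, 0.727, -0.0], [0.0, -0.0, -1.0]]
ft_force: [0.5, 0.5, -1.5]
finger_gap: 0.0391
grasp_force: 30.0
t 24.98 tcp [0.5277 0.2483 0.1491] yaw 136.63 tilt [-0. -0. -1.] shift cm [9.59 3.21 0.91] world left [-0.0477  0.0892 -0.0091]
turn rad [-0.    -0.    -0.006] shift if after turn [9.57 3.27 0.91]
rim 4569 along casex [-0.0642 -0.062   0.0679  0.0685] casey [-0.0691 -0.0678  0.0619  0.063 ] z 0.06200707114664372 0.07399267479501045
lid 42889 along casex [-0.1237 -0.1032 -0.0498  0.0698] casey [-0.0551 -0.0401  0.0933  0.1092] z 0.08500042376724584 0.2499973326980492
```

View pics/w9.png

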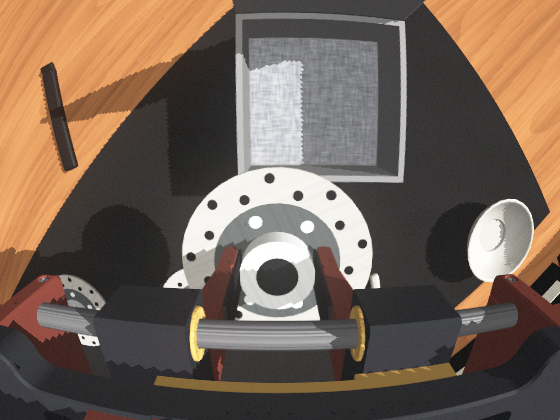

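The held rotor is at (277,275) and the case is ahead of it, at (320,95). Both are in the same view, so I'll measure the rotor-to-case offset directly.

Run:
```python
from h import *
from scipy.optimize import least_squares
W=np.load('pics/w9.npy');o=arm.get_obs();p=np.array(o['tcp_pos']);R=np.array(o['tool_rot'])
L=(W-p)@R
m=(L[...,2]>.0)&(L[...,2]<.010)&(L[...,0]>-.02)&(np.hypot(L[...,0],L[...,1])<.08)
P=L[m];print(len(P),'plate z',np.median(P[:,2]))
# outermost points by angle
a=np.degrees(np.arctan2(P[:,1],P[:,0]));r=np.hypot(P[:,0],P[:,1]);E=[]
for k in range(-70,71,4):
    s=P[(abs(a-k)<2)];
    if len(s)>5: E.append(s[np.argmax(np.hypot(s[:,0],s[:,1]))][:2])
E=np.array(E);f=least_squares(lambda c:np.hypot(*(E-c).T)-.055,[0,0],loss='soft_l1',f_scale=.001);print('rotor centre in tool',f.x.round(4),len(E),np.abs(f.fun).mean())
m=(W[...,2]>.062)&(W[...,2]<.074)&(np.hypot(W[...,0]-.48,W[...,1]-.34)<.11)&(L[...,0]>.03)
Q=L[m];print('rim in tool',cv2.minAreaRect((Q[:,:2]*1000).astype(np.float32)),np.percentile(Q[:,:2],[.5,99.5],axis=0).round(4).tolist())
```

```text
13820 plate z 0.0034513113522603818
rotor centre in tool [-0.0012 -0.0003] 36 0.0001332349306068227
rim in tool ((98.09127044677734, 35.114410400390625), (133.0111541748047, 133.54408264160156), 89.7108154296875) [[0.0319, -0.0311], [0.1646, 0.1012]]
```

```bash
python3 - <<'E'
from h import *
o=arm.get_obs();p=np.array(o['tcp_pos']);R=np.array(o['tool_rot'])
print('cam in tool',(np.array(vision.camera_params('wrist')['eye'])-p)@R)
im,W=cloud('side');cv2.imwrite('pics/s10.png',cv2.resize(im[150:390,180:500,::-1],(800,600)))
E
python3 -m crank '[{"travel":[2.5,0.9,0],"rotation":[0,0,0],"gripper":-1},{"travel":[2.5,0.9,0],"rotation":[0,0,0],"gripper":-1},{"travel":[2.5,0.9,0],"rotation":[0,0,0],"gripper":-1},{"travel":[2.35,0.75,0],"rotation":[0,0,0],"gripper":-1},{"travel":[0,0,0],"rotation":[0,0,0],"gripper":-1},{"travel":[0,0,0],"rotation":[0,0,0],"gripper":-1},{"travel":[0,0,0],"rotation":[0,0,0],"gripper":-1}]'
python3 - <<'E'
from h import *
im,W=cloud('side');cv2.imwrite('pics/s11.png',cv2.resize(im[150:390,180:500,::-1],(800,600)))
E
```

```text
cam in tool [ 7.76425663e-02 -6.92231995e-05 -1.63013656e-01]
t: 25.67
tcp_pos: [0.4799, 0.3405, 0.1489]
tool_rot: [[-0.729, 0.685, 0.0], [0.685, 0.729, -0.001], [-0.001, -0.0, -1.0]]
ft_force: [0.9, -0.1, -0.2]
finger_gap: 0.0392
grasp_force: 30.0
```

View pics/s11.png

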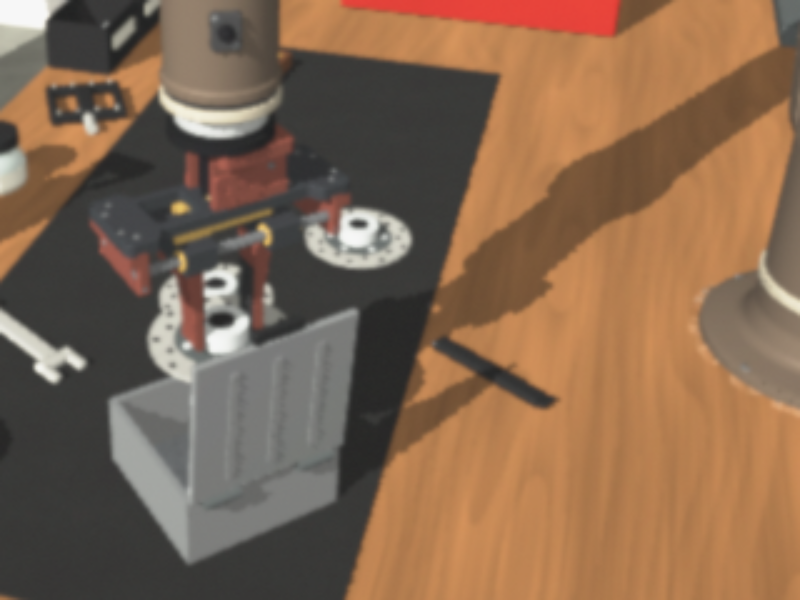

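The rotor hangs level above the case (about (215,340) in the crop), behind the lid. I'll lower it gently into the case.

```bash
python3 -m crank '[{"travel":[0,0,2.5],"rotation":[0,0,0],"gripper":-1},{"travel":[0,0,2.5],"rotation":[0,0,0],"gripper":-1},{"travel":[0,0,1.5],"rotation":[0,0,0],"gripper":-1},{"travel":[0,0,1],"rotation":[0,0,0],"gripper":-1},{"travel":[0,0,1],"rotation":[0,0,0],"gripper":-1},{"travel":[0,0,0],"rotation":[0,0,0],"gripper":-1}]'
python3 -m crank '[{"travel":[0,0,1],"rotation":[0,0,0],"gripper":-1},{"travel":[0,0,1],"rotation":[0,0,0],"gripper":-1},{"travel":[0,0,0],"rotation":[0,0,0],"gripper":-1}]'
python3 -m crank '[{"travel":[0,0,1],"rotation":[0,0,0],"gripper":-1},{"travel":[0,0,1],"rotation":[0,0,0],"gripper":-1},{"travel":[0,0,0.3],"rotation":[0,0,0],"gripper":-1},{"travel":[0,0,0.2],"rotation":[0,0,0],"gripper":-1},{"travel":[0,0,0],"rotation":[0,0,0],"gripper":-1}]'
```

```text
t: 26.22
tcp_pos: [0.4795, 0.3398, 0.0624]
tool_rot: [[-0.728, 0.685, -0.002], [0.685, 0.728, -0.001], [0.0, -0.002, -1.0]]
ft_force: [0.2, 0.3, -0.8]
finger_gap: 0.0392
grasp_force: 30.0
t: 26.47
tcp_pos: [0.4792, 0.3403, 0.0425]
tool_rot: [[-0.729, 0.685, -0.001], [0.685, 0.729, -0.001], [0.0, -0.002, -1.0]]
ft_force: [-0.3, 0.0, -2.3]
finger_gap: 0.0393
grasp_force: 30.0
t: 26.88
tcp_pos: [0.4793, 0.341, 0.0185]
tool_rot: [[-0.729, 0.684, -0.001], [0.684, 0.729, -0.0], [0.0, -0.001, -1.0]]
ft_force: [0.3, -0.0, -0.9]
finger_gap: 0.0389
grasp_force: 30.0
```

```bash
python3 -m crank '[{"travel":[0,0,0.3],"rotation":[0,0,0],"gripper":-1},{"travel":[0,0,0],"rotation":[0,0,0],"gripper":-1},{"travel":[0,0,0],"rotation":[0,0,0],"gripper":0.2},{"travel":[0,0,0],"rotation":[0,0,0],"gripper":0.2},{"travel":[0,0,0],"rotation":[0,0,0],"gripper":0.2},{"travel":[0,0,0],"rotation":[0,0,0],"gripper":0.2},{"travel":[0,0,0],"rotation":[0,0,0],"gripper":0.2}]'
python3 -m crank '[{"travel":[0,0,-1.5],"rotation":[0,0,0],"gripper":0.2},{"travel":[0,0,-3],"rotation":[0,0,0],"gripper":0.2},{"travel":[0,0,-3],"rotation":[0,0,0],"gripper":0.2},{"travel":[0,0,-3],"rotation":[0,0,0],"gripper":0.5},{"travel":[0,0,-2],"rotation":[0,0,0],"gripper":1},{"travel":[-2.77,-1.45,0],"rotation":[0,0,0],"gripper":1},{"travel":[-2.77,-1.45,0],"rotation":[0,0,0],"gripper":1},{"travel":[-2.77,-1.45,0],"rotation":[0,0,0],"gripper":1},{"travel":[-2.77,-1.45,0],"rotation":[0,0,0],"gripper":1},{"travel":[-2.77,-1.45,0],"rotation":[0,0,0],"gripper":1}]'
python3 -m crank '[{"travel":[-2.77,-1.45,1],"rotation":[0,0,0],"gripper":1},{"travel":[-2.77,-1.45,2],"rotation":[0,0,0],"gripper":1},{"travel":[-2.77,-1.45,1.5],"rotation":[0,0,0],"gripper":1},{"travel":[0,0,0],"rotation":[0,0,0],"gripper":1},{"travel":[0,0,0],"rotation":[0,0,0],"gripper":1},{"travel":[0,0,0],"rotation":[0,0,0],"gripper":1}]'
python3 - <<'E'
from h import *
im,W=cloud('top');hubs(W,((.561,.103),(.452,-.045)),.06)
a=W[(np.hypot(W[...,0]-.48,W[...,1]-.338)<.06)&(W[...,2]<.04)];q=a[(a[:,2]>.018)&(a[:,2]<.031)];print('in case: hub',q.mean(0),len(q))
im,W=cloud('wrist');print('wrist:');hubs(W,((.561,.103),(.452,-.045)),.04,.017,.03)
go(.5617,.104,.0095,137)
E
```

```text
t: 27.47
tcp_pos: [0.4797, 0.3411, 0.0162]
tool_rot: [[-0.729, 0.684, 0.0], [0.684, 0.729, 0.0], [-0.0, 0.0, -1.0]]
ft_force: [-0.5, -0.2, -0.0]
finger_gap: 0.0526
grasp_force: 0.0
t: 28.3
tcp_pos: [0.5313, 0.192, 0.1413]
tool_rot: [[-0.729, 0.684, 0.001], [0.684, 0.729, -0.0], [-0.0, 0.0, -1.0]]
ft_force: [0.3, -0.2, -0.3]
finger_gap: 0.0879
grasp_force: 0.0
t: 28.8
tcp_pos: [0.5617, 0.1056, 0.0963]
tool_rot: [[-0.729, 0.684, 0.0], [0.684, 0.729, 0.001], [0.001, 0.001, -1.0]]
ft_force: [-0.3, -0.1, 0.1]
finger_gap: 0.0878
grasp_force: 0.0
none near 0.561 0.103 0
none near 0.452 -0.045 0
in case: hub [0.47871015 0.33860498 0.02268152] 157
wrist:
hub [563.  104.5] 20.4 2008 0.0221
hub [453.7 -42.7] 21.0 1196 0.022
t 28.9 tcp [0.5617 0.1067 0.0968] yaw 136.93 tilt [ 0.001  0.001 -1.   ] shift cm [-0.18 -0.21  8.73] world left [-0.     -0.0027 -0.0873]
turn rad [ 0.001  0.    -0.001] shift if after turn [-0.18 -0.2   8.73]
```

```bash
python3 -m crank '[{"travel":[-0.18,-0.2,2.5],"rotation":[0,0,0],"gripper":1},{"travel":[0,0,2.5],"rotation":[0,0,0],"gripper":1},{"travel":[0,0,2],"rotation":[0,0,0],"gripper":1},{"travel":[0,0,1.2],"rotation":[0,0,0],"gripper":1},{"travel":[0,0,0.5],"rotation":[0,0,0],"gripper":1},{"travel":[0,0,0],"rotation":[0,0,0],"gripper":-1},{"travel":[0,0,0],"rotation":[0,0,0],"gripper":-1},{"travel":[0,0,0],"rotation":[0,0,0],"gripper":-1},{"travel":[0,0,0],"rotation":[0,0,0],"gripper":-1},{"travel":[0,0,0],"rotation":[0,0,0],"gripper":-1}]'
python3 -m crank '[{"travel":[0,0,0],"rotation":[0,0,0],"gripper":-1},{"travel":[0,0,0],"rotation":[0,0,0],"gripper":-1},{"travel":[0,0,0],"rotation":[0,0,0],"gripper":-1},{"travel":[0,0,0],"rotation":[0,0,0],"gripper":-1},{"travel":[0,0,0],"rotation":[0,0,0],"gripper":-1}]'
python3 -m crank '[{"travel":[0,0,-1],"rotation":[0,0,0],"gripper":-1},{"travel":[0,0,-3.3],"rotation":[0,0,0],"gripper":-1},{"travel":[0,0,-3.3],"rotation":[0,0,0],"gripper":-1},{"travel":[0,0,-3.3],"rotation":[0,0,0],"gripper":-1},{"travel":[0,0,-3],"rotation":[0,0,0],"gripper":-1},{"travel":[2.4,1.3,0],"rotation":[0,0,0],"gripper":-1},{"travel":[2.4,1.3,0],"rotation":[0,0,0],"gripper":-1},{"travel":[2.4,1.3,0],"rotation":[0,0,0],"gripper":-1},{"travel":[2.4,1.3,0],"rotation":[0,0,0],"gripper":-1},{"travel":[0,0,0],"rotation":[0,0,0],"gripper":-1}]'
cat >> h.py <<'E'
def held():
    from scipy.optimize import least_squares
    o=arm.get_obs();p=np.array(o['tcp_pos']);R=np.array(o['tool_rot']);im,W=cloud('wrist');L=(W-p)@R
    P=L[(L[...,2]>.0)&(L[...,2]<.010)&(L[...,0]>-.02)&(np.hypot(L[...,0],L[...,1])<.08)]
    a=np.degrees(np.arctan2(P[:,1],P[:,0]));E=[]
    for k in range(-70,71,4):
        s=P[(abs(a-k)<2)]
        if len(s)>5: E.append(s[np.argmax(np.hypot(s[:,0],s[:,1]))][:2])
    E=np.array(E);f=least_squares(lambda c:np.hypot(*(E-c).T)-.055,[0,0],loss='soft_l1',f_scale=.001)
    print('rotor in tool',f.x.round(4),'plate z',np.median(P[:,2]).round(4))
    Q=L[(W[...,2]>.062)&(W[...,2]<.074)&(np.hypot(W[...,0]-.48,W[...,1]-.34)<.11)&(L[...,0]>.03)]
    print('rim in tool',cv2.minAreaRect((Q[:,:2]*1000).astype(np.float32)))
E
python3 - <<'E'
from h import *
held();go(.4797,.341,.149,137)
E
```

```text
t: 29.73
tcp_pos: [0.5623, 0.1022, 0.01]
tool_rot: [[-0.729, 0.685, 0.002], [0.685, 0.729, 0.0], [-0.001, 0.001, -1.0]]
ft_force: [0.0, -0.6, 0.4]
finger_gap: 0.0579
grasp_force: 0.0
t: 30.15
tcp_pos: [0.5622, 0.1023, 0.0094]
tool_rot: [[-0.729, 0.684, 0.001], [0.684, 0.729, 0.0], [-0.0, 0.001, -1.0]]
ft_force: [0.2, 0.1, 3.3]
finger_gap: 0.0394
grasp_force: 30.0
t: 30.98
tcp_pos: [0.5242, 0.2119, 0.149]
tool_rot: [[-0.734, 0.679, -0.001], [0.679, 0.734, 0.003], [0.003, 0.002, -1.0]]
ft_force: [-0.0, 0.6, -1.4]
finger_gap: 0.0393
grasp_force: 30.0
rotor in tool [ 0.001  -0.0001] plate z 0.0025
rim in tool ((119.40449523925781, 65.91626739501953), (133.0994873046875, 131.83978271484375), 0.029230747371912003)
t 31.03 tcp [0.5254 0.209  0.1487] yaw 137.13 tilt [-0.001  0.001 -1.   ] shift cm [ 1.233e+01  6.560e+00 -1.000e-02] world left [-0.0457  0.132   0.0003]
turn rad [ 0.    -0.001  0.002] shift if after turn [12.34  6.54 -0.03]
```

```bash
python3 -m crank '[{"travel":[3,1.64,0],"rotation":[0,0,0],"gripper":-1},{"travel":[3,1.64,0],"rotation":[0,0,0],"gripper":-1},{"travel":[3,1.64,0],"rotation":[0,0,0],"gripper":-1},{"travel":[3,1.65,0],"rotation":[0,0,0],"gripper":-1},{"travel":[0,0,0],"rotation":[0,0,0],"gripper":-1},{"travel":[0,0,0],"rotation":[0,0,0],"gripper":-1},{"travel":[0,0,2.5],"rotation":[0,0,0],"gripper":-1},{"travel":[0,0,2.5],"rotation":[0,0,0],"gripper":-1},{"travel":[0,0,1.5],"rotation":[0,0,0],"gripper":-1},{"travel":[0,0,0],"rotation":[0,0,0],"gripper":-1}]'
python3 -m crank '[{"travel":[0,0,1],"rotation":[0,0,0],"gripper":-1},{"travel":[0,0,1],"rotation":[0,0,0],"gripper":-1},{"travel":[0,0,1],"rotation":[0,0,0],"gripper":-1},{"travel":[0,0,1],"rotation":[0,0,0],"gripper":-1},{"travel":[0,0,0.5],"rotation":[0,0,0],"gripper":-1},{"travel":[0,0,0.4],"rotation":[0,0,0],"gripper":-1},{"travel":[0,0,0],"rotation":[0,0,0],"gripper":-1},{"travel":[0,0,0],"rotation":[0,0,0],"gripper":-1}]'
```

```text
t: 31.87
tcp_pos: [0.4843, 0.3317, 0.0796]
tool_rot: [[-0.727, 0.686, -0.004], [0.686, 0.727, -0.005], [-0.0, -0.007, -1.0]]
ft_force: [-0.9, -0.6, -1.1]
finger_gap: 0.0394
grasp_force: 30.0
t: 32.53
tcp_pos: [0.4851, 0.3363, 0.0342]
tool_rot: [[-0.729, 0.684, 0.001], [0.684, 0.729, 0.001], [0.0, 0.001, -1.0]]
ft_force: [0.5, 0.4, 1.9]
finger_gap: 0.0391
grasp_force: 30.1
```

```bash
python3 -m crank '[{"travel":[0.25,0,-0.1],"rotation":[0,0,0],"gripper":-1},{"travel":[0.25,0,0],"rotation":[0,0,0],"gripper":-1},{"travel":[0,0,0],"rotation":[0,0,0],"gripper":-1},{"travel":[0,0,0.15],"rotation":[0,0,0],"gripper":-1},{"travel":[0,0,0.1],"rotation":[0,0,0],"gripper":-1},{"travel":[0,0,0],"rotation":[0,0,0],"gripper":-1}]'
python3 -m crank '[{"travel":[0,0,0],"rotation":[0,0,0],"gripper":0.2},{"travel":[0,0,0],"rotation":[0,0,0],"gripper":0.2},{"travel":[0,0,0],"rotation":[0,0,0],"gripper":0.2},{"travel":[0,0,0],"rotation":[0,0,0],"gripper":0.2},{"travel":[0,0,0],"rotation":[0,0,0],"gripper":0.2}]'
python3 -m crank '[{"travel":[0,0,-1.5],"rotation":[0,0,0],"gripper":0.2},{"travel":[0,0,-3],"rotation":[0,0,0],"gripper":0.2},{"travel":[0,0,-3],"rotation":[0,0,0],"gripper":0.2},{"travel":[0,0,-3],"rotation":[0,0,0],"gripper":0.5},{"travel":[-2.8,-2,0],"rotation":[0,0,0],"gripper":1},{"travel":[-2.8,-2,0],"rotation":[0,0,0],"gripper":1},{"travel":[-2.8,-2,0],"rotation":[0,0,0],"gripper":1},{"travel":[-2.8,-2,0],"rotation":[0,0,0],"gripper":1},{"travel":[-2.8,-2,0],"rotation":[0,0,0],"gripper":1},{"travel":[-2.8,-2,0],"rotation":[0,0,0],"gripper":1}]'
python3 - <<'E'
from h import *
im,W=cloud('top');hubs(W,((.452,-.045),),.06)
a=W[(np.hypot(W[...,0]-.48,W[...,1]-.338)<.06)&(W[...,2]<.06)];q=a[(a[:,2]>.037)&(a[:,2]<.05)];print('in case: hub',q.mean(0),len(q))
go(.4525,-.0435,.10,90)
E
```

```text
t: 33.03
tcp_pos: [0.4812, 0.339, 0.0328]
tool_rot: [[-0.729, 0.685, 0.0], [0.685, 0.729, -0.001], [-0.0, -0.0, -1.0]]
ft_force: [-1.5, -1.5, 5.6]
finger_gap: 0.0392
grasp_force: 30.0
t: 33.45
tcp_pos: [0.4811, 0.3392, 0.0324]
tool_rot: [[-0.729, 0.684, -0.0], [0.684, 0.729, -0.0], [0.0, -0.0, -1.0]]
ft_force: [0.5, 0.4, -0.1]
finger_gap: 0.0527
grasp_force: 0.0
t: 34.28
tcp_pos: [0.5216, 0.1351, 0.1376]
tool_rot: [[-0.729, 0.684, 0.0], [0.684, 0.729, -0.0], [-0.0, 0.0, -1.0]]
ft_force: [0.5, 0.0, -0.5]
finger_gap: 0.0876
grasp_force: 0.0
hub [452.4 -43.9] 19.8 122 0.0209
in case: hub [0.48113818 0.3364958  0.04067514] 150
t 34.33 tcp [0.5235 0.1265 0.1369] yaw 136.37 tilt [-0.    -0.005 -1.   ] shift cm [ -6.58 -17.19   3.78] world left [-0.071  -0.17   -0.0369]
turn rad [-0.002  0.005  0.809] shift if after turn [-17.    -7.1    3.69]
```

```bash
python3 -m crank '[{"travel":[-1,-2.8,0.6],"rotation":[0,0,0],"gripper":1},{"travel":[-1,-2.8,0.6],"rotation":[0,0,0],"gripper":1},{"travel":[-1,-2.8,0.6],"rotation":[0,0,0],"gripper":1},{"travel":[-1,-2.8,0.6],"rotation":[0,0,0],"gripper":1},{"travel":[-1,-2.8,0.6],"rotation":[0,0,0],"gripper":1},{"travel":[-1,-2.8,0.6],"rotation":[0,0,0],"gripper":1},{"travel":[0,0,0],"rotation":[0,0,0],"gripper":1},{"travel":[0,0,0],"rotation":[0,0,0],"gripper":1},{"travel":[0,0,0],"rotation":[0,0,0],"gripper":1},{"travel":[0,0,0],"rotation":[0,0,0],"gripper":1}]'
python3 - <<'E'
from h import *
im,W=cloud('wrist');hubs(W,((.4525,-.0435),),.045,.017,.03)
go(.453,-.0433,.0095,137)
E
```

```text
t: 35.17
tcp_pos: [0.4511, -0.0256, 0.102]
tool_rot: [[-0.73, 0.683, 0.001], [0.683, 0.73, 0.001], [-0.0, 0.001, -1.0]]
ft_force: [-0.6, 0.2, 0.6]
finger_gap: 0.088
grasp_force: 0.0
hub [454.5 -43. ] 20.4 1891 0.0221
t 35.22 tcp [ 0.451  -0.0255  0.1019] yaw 136.92 tilt [ 0.001  0.001 -1.   ] shift cm [-1.36 -1.18  9.24] world left [ 0.002  -0.0178 -0.0924]
turn rad [ 0.001  0.    -0.001] shift if after turn [-1.36 -1.17  9.24]
```

```bash
python3 -m crank '[{"travel":[-1.36,-1.18,1],"rotation":[0,0,0],"gripper":1},{"travel":[0,0,2.5],"rotation":[0,0,0],"gripper":1},{"travel":[0,0,2.5],"rotation":[0,0,0],"gripper":1},{"travel":[0,0,1.6],"rotation":[0,0,0],"gripper":1},{"travel":[0,0,1.1],"rotation":[0,0,0],"gripper":1},{"travel":[0,0,0.5],"rotation":[0,0,0],"gripper":1},{"travel":[0,0,0],"rotation":[0,0,0],"gripper":1},{"travel":[0,0,0],"rotation":[0,0,0],"gripper":-1},{"travel":[0,0,0],"rotation":[0,0,0],"gripper":-1},{"travel":[0,0,0],"rotation":[0,0,0],"gripper":-1}]'
python3 -m crank '[{"travel":[0,0,0],"rotation":[0,0,0],"gripper":-1},{"travel":[0,0,0],"rotation":[0,0,0],"gripper":-1},{"travel":[0,0,0],"rotation":[0,0,0],"gripper":-1},{"travel":[0,0,0],"rotation":[0,0,0],"gripper":-1},{"travel":[0,0,0],"rotation":[0,0,0],"gripper":-1},{"travel":[0,0,0],"rotation":[0,0,0],"gripper":-1},{"travel":[0,0,0],"rotation":[0,0,0],"gripper":-1}]'
python3 -m crank '[{"travel":[0,0,-1],"rotation":[0,0,0],"gripper":-1},{"travel":[0,0,-3.3],"rotation":[0,0,0],"gripper":-1},{"travel":[0,0,-3.3],"rotation":[0,0,0],"gripper":-1},{"travel":[0,0,-3.3],"rotation":[0,0,0],"gripper":-1},{"travel":[0,0,-3],"rotation":[0,0,0],"gripper":-1},{"travel":[1.5,2.8,0],"rotation":[0,0,0],"gripper":-1},{"travel":[1.5,2.8,0],"rotation":[0,0,0],"gripper":-1},{"travel":[1.5,2.8,0],"rotation":[0,0,0],"gripper":-1},{"travel":[1.5,2.8,0],"rotation":[0,0,0],"gripper":-1},{"travel":[1.5,2.8,0],"rotation":[0,0,0],"gripper":-1}]'
python3 -m crank '[{"travel":[1.5,2.8,0],"rotation":[0,0,0],"gripper":-1},{"travel":[1.5,2.8,0],"rotation":[0,0,0],"gripper":-1},{"travel":[1.5,2.8,0],"rotation":[0,0,0],"gripper":-1},{"travel":[1.5,2.8,0],"rotation":[0,0,0],"gripper":-1},{"travel":[0,0,0],"rotation":[0,0,0],"gripper":-1},{"travel":[0,0,0],"rotation":[0,0,0],"gripper":-1},{"travel":[0,0,0],"rotation":[0,0,0],"gripper":-1},{"travel":[0,0,0],"rotation":[0,0,0],"gripper":-1}]'
python3 - <<'E'
from h import *
held();go(.4805,.3400,.149,137)
E
```

```text
t: 36.05
tcp_pos: [0.4529, -0.0449, 0.0104]
tool_rot: [[-0.729, 0.684, 0.002], [0.684, 0.729, -0.0], [-0.001, 0.001, -1.0]]
ft_force: [-0.4, 0.5, -0.4]
finger_gap: 0.0709
grasp_force: 0.0
t: 36.63
tcp_pos: [0.4525, -0.0446, 0.0097]
tool_rot: [[-0.729, 0.684, 0.001], [0.684, 0.729, 0.0], [-0.0, 0.001, -1.0]]
ft_force: [0.7, 0.6, 2.8]
finger_gap: 0.0392
grasp_force: 30.0
t: 37.47
tcp_pos: [0.4929, 0.1096, 0.149]
tool_rot: [[-0.729, 0.685, -0.001], [0.685, 0.729, -0.001], [-0.0, -0.001, -1.0]]
ft_force: [-1.1, -0.5, -1.4]
finger_gap: 0.0393
grasp_force: 30.0
t: 38.13
tcp_pos: [0.526, 0.2297, 0.1484]
tool_rot: [[-0.728, 0.685, -0.001], [0.685, 0.728, -0.001], [-0.0, -0.001, -1.0]]
ft_force: [0.0, -0.3, -1.6]
finger_gap: 0.0393
grasp_force: 30.0
rotor in tool [-0.0002 -0.0002] plate z 0.0029
rim in tool ((109.40715789794922, 50.48463439941406), (133.35073852539062, 134.31690979003906), 89.33952331542969)
t 38.18 tcp [0.5261 0.2296 0.1485] yaw 136.71 tilt [-0.    -0.001 -1.   ] shift cm [10.89  4.91 -0.06] world left [-0.0456  0.1104  0.0005]
turn rad [-0.001  0.001 -0.005] shift if after turn [10.86  4.96 -0.05]
```

```bash
python3 -m crank '[{"travel":[2.75,1.25,0],"rotation":[0,0,0],"gripper":-1},{"travel":[2.75,1.25,0],"rotation":[0,0,0],"gripper":-1},{"travel":[2.7,1.25,0],"rotation":[0,0,0],"gripper":-1},{"travel":[2.7,1.25,0],"rotation":[0,0,0],"gripper":-1},{"travel":[0,0,0],"rotation":[0,0,0],"gripper":-1},{"travel":[0,0,0],"rotation":[0,0,0],"gripper":-1},{"travel":[0,0,2.5],"rotation":[0,0,0],"gripper":-1},{"travel":[0,0,2.5],"rotation":[0,0,0],"gripper":-1},{"travel":[0,0,1],"rotation":[0,0,0],"gripper":-1},{"travel":[0,0,0],"rotation":[0,0,0],"gripper":-1}]'
python3 -m crank '[{"travel":[0,0,1],"rotation":[0,0,0],"gripper":-1},{"travel":[0,0,1],"rotation":[0,0,0],"gripper":-1},{"travel":[0,0,1],"rotation":[0,0,0],"gripper":-1},{"travel":[0,0,0.5],"rotation":[0,0,0],"gripper":-1},{"travel":[0,0,0.2],"rotation":[0,0,0],"gripper":-1},{"travel":[0,0,0],"rotation":[0,0,0],"gripper":-1},{"travel":[0,0,0],"rotation":[0,0,0],"gripper":-1}]'
```

```text
t: 39.02
tcp_pos: [0.4806, 0.3392, 0.0861]
tool_rot: [[-0.728, 0.686, -0.003], [0.686, 0.728, -0.004], [-0.0, -0.005, -1.0]]
ft_force: [0.5, -0.2, -1.9]
finger_gap: 0.039
grasp_force: 30.0
t: 39.6
tcp_pos: [0.481, 0.3427, 0.0517]
tool_rot: [[-0.729, 0.684, 0.0], [0.684, 0.729, 0.0], [0.0, 0.0, -1.0]]
ft_force: [-0.3, 0.2, -1.4]
finger_gap: 0.0395
grasp_force: 30.0
```

```bash
python3 -m crank '[{"travel":[-0.15,-0.1,0],"rotation":[0,0,0],"gripper":-1},{"travel":[0,0,0.1],"rotation":[0,0,0],"gripper":-1},{"travel":[0,0,0],"rotation":[0,0,0],"gripper":-1},{"travel":[0,0,0],"rotation":[0,0,0],"gripper":0.2},{"travel":[0,0,0],"rotation":[0,0,0],"gripper":0.2},{"travel":[0,0,0],"rotation":[0,0,0],"gripper":0.2},{"travel":[0,0,0],"rotation":[0,0,0],"gripper":0.2},{"travel":[0,0,0],"rotation":[0,0,0],"gripper":0.2}]'
python3 -m crank '[{"travel":[0,0,-1.5],"rotation":[0,0,0],"gripper":0.2},{"travel":[0,0,-3],"rotation":[0,0,0],"gripper":0.2},{"travel":[0,0,-3],"rotation":[0,0,0],"gripper":0.2},{"travel":[0,0,-2],"rotation":[0,0,0],"gripper":0.2},{"travel":[-2.8,0,0],"rotation":[0,0,0],"gripper":-1},{"travel":[-2.8,0,0],"rotation":[0,0,0],"gripper":-1},{"travel":[-2.8,0,0],"rotation":[0,0,0],"gripper":-1},{"travel":[-2.8,0,0],"rotation":[0,0,0],"gripper":-1},{"travel":[0,0,0],"rotation":[0,0,0],"gripper":-1},{"travel":[0,0,0],"rotation":[0,0,0],"gripper":-1}]'
python3 - <<'E'
from h import *
im,W=cloud('top')
a=W[(np.hypot(W[...,0]-.48,W[...,1]-.338)<.045)&(W[...,2]<.085)];q=a[(a[:,2]>.054)&(a[:,2]<.07)];print('in case: hub',q.mean(0),len(q),'all max',a[:,2].max())
P=W[(W[...,2]>.08)&(np.hypot(W[...,0]-.425,W[...,1]-.39)<.1)]; 
im,W=cloud('wrist');cv2.imwrite('pics/w12.png',im[:,:,::-1])
o=arm.get_obs();p=np.array(o['tcp_pos']);R=np.array(o['tool_rot']);L=(W-p)@R
a=W[(np.hypot(W[...,0]-.48,W[...,1]-.338)<.085)&(L[...,0]>.045)]
print('z hist',np.histogram(a[:,2],bins=np.arange(.03,.1,.004)))
c,s=np.cos(np.radians(137)),np.sin(np.radians(137))
print('lid (top cam) casex,z:');cx=(P[:,0]-.48)*c+(P[:,1]-.339)*s;cy=-(P[:,0]-.48)*s+(P[:,1]-.339)*c
for z in np.arange(.08,.22,.02):
    k=(P[:,2]>z)&(P[:,2]<z+.02)
    if k.sum(): print(round(z,2),k.sum(),np.percentile(cx[k],[2,50,98]).round(4),np.percentile(cy[k],[2,98]).round(3))
print(P[:,2].max());go(.48,.339,.15,137)
E
```

```text
t: 40.27
tcp_pos: [0.4814, 0.3408, 0.0507]
tool_rot: [[-0.729, 0.684, 0.0], [0.684, 0.729, 0.0], [-0.0, 0.0, -1.0]]
ft_force: [-0.0, 0.7, -0.3]
finger_gap: 0.0525
grasp_force: 0.0
t: 41.1
tcp_pos: [0.5641, 0.2623, 0.1452]
tool_rot: [[-0.727, 0.687, -0.0], [0.687, 0.727, -0.0], [-0.0, -0.0, -1.0]]
ft_force: [0.1, 0.7, -0.5]
finger_gap: 0.0163
grasp_force: 0.0
in case: hub [0.47997411 0.33889787 0.0585871 ] 162 all max 0.06479571394855688
z hist (array([  512,   563,   565, 11421,  1631,   643,   702,  2794,  2147,
        1440,     0,     0,     0,     0,     0,     0,     0]), array([0.03 , 0.034, 0.038, 0.042, 0.046, 0.05 , 0.054, 0.058, 0.062,
       0.066, 0.07 , 0.074, 0.078, 0.082, 0.086, 0.09 , 0.094, 0.098]))
lid (top cam) casex,z:
0.08 97 [0.0673 0.0687 0.0704] [-0.062  0.065]
0.1 106 [0.0687 0.0703 0.0718] [-0.062  0.065]
0.12 111 [0.0705 0.072  0.0742] [-0.064  0.065]
0.14 121 [0.0721 0.0736 0.0756] [-0.063  0.064]
0.16 121 [0.0738 0.0754 0.0778] [-0.062  0.065]
0.18 192 [0.0757 0.0774 0.0826] [-0.062  0.064]
0.2 55 [0.0774 0.0799 0.0834] [-0.02   0.019]
0.21279525658435472
t 41.2 tcp [0.5622 0.2649 0.1455] yaw 136.86 tilt [-0.001  0.001 -1.   ] shift cm [11.06 -0.21 -0.44] world left [-0.0822  0.0741  0.0045]
turn rad [ 0.    -0.001 -0.002] shift if after turn [11.06 -0.19 -0.45]
```

View pics/w12.png

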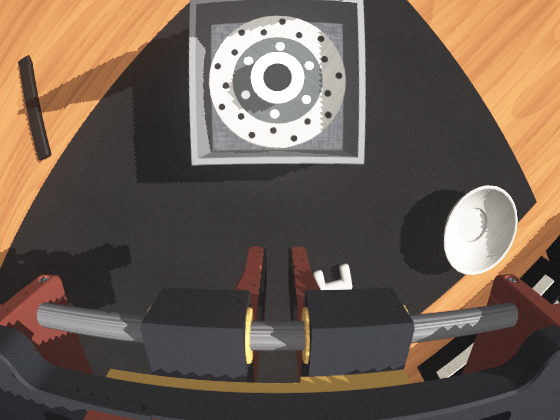

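The stack is in, hub up (hub ring at (277,78), below the rim), and the scraper and spanner are clear. I'll go over and behind the lid, with the fingers shut.

```bash
python3 -m crank '[{"travel":[0,0,-3.5],"rotation":[0,0,0],"gripper":-1},{"travel":[0,0,-3.5],"rotation":[0,0,0],"gripper":-1},{"travel":[0,0,-3.7],"rotation":[0,0,0],"gripper":-1},{"travel":[0,0,0],"rotation":[0,0,0],"gripper":-1},{"travel":[3,0,0],"rotation":[0,0,0],"gripper":-1},{"travel":[3,0,0],"rotation":[0,0,0],"gripper":-1},{"travel":[3,0,0],"rotation":[0,0,0],"gripper":-1},{"travel":[3,0,0],"rotation":[0,0,0],"gripper":-1},{"travel":[3,-0.2,0],"rotation":[0,0,0],"gripper":-1}]'
python3 -m crank '[{"travel":[3,0,0],"rotation":[0,0,0],"gripper":-1},{"travel":[3,0,0],"rotation":[0,0,0],"gripper":-1},{"travel":[3,0,0],"rotation":[0,0,0],"gripper":-1},{"travel":[0,0,0],"rotation":[0,0,0],"gripper":-1},{"travel":[0,0,0],"rotation":[0,0,0],"gripper":-1},{"travel":[0,0,3],"rotation":[0,0,0],"gripper":-1},{"travel":[0,0,3],"rotation":[0,0,0],"gripper":-1},{"travel":[0,0,2.5],"rotation":[0,0,0],"gripper":-1},{"travel":[0,0,0],"rotation":[0,0,0],"gripper":-1},{"travel":[0,0,0],"rotation":[0,0,0],"gripper":-1}]'
python3 - <<'E'
from h import *
go(.48,.339,.165,137)
E
```

```text
t: 41.95
tcp_pos: [0.4497, 0.3674, 0.2526]
tool_rot: [[-0.731, 0.683, 0.0], [0.683, 0.731, 0.001], [0.0, 0.001, -1.0]]
ft_force: [0.1, 0.2, -0.0]
finger_gap: 0.0003
grasp_force: 0.0
t: 42.78
tcp_pos: [0.3866, 0.4258, 0.1668]
tool_rot: [[-0.729, 0.685, -0.002], [0.685, 0.729, -0.002], [-0.0, -0.003, -1.0]]
ft_force: [-0.7, 1.0, -0.1]
finger_gap: 0.0008
grasp_force: 0.0
t 42.78 tcp [0.3866 0.4258 0.1668] yaw 136.79 tilt [-0.002 -0.002 -1.   ] shift cm [-12.75   0.06   0.19] world left [ 0.0934 -0.0868 -0.0018]
turn rad [-0.003  0.    -0.004] shift if after turn [-12.75   0.02   0.18]
```

Behind the lid now (TCP case-x 127 mm). I'll swing the lid down along an arc about the hinge, in stages.

```bash
python3 -m crank '[{"travel":[-1.5,0,0],"rotation":[0,0,0],"gripper":-1},{"travel":[-1.2,0,0.1],"rotation":[0,0,0],"gripper":-1},{"travel":[-1,0,0],"rotation":[0,0,0],"gripper":-1},{"travel":[-0.85,0,0],"rotation":[0,0,0],"gripper":-1},{"travel":[-0.85,0,0],"rotation":[0,0,0],"gripper":-1},{"travel":[-0.86,0,0],"rotation":[0,0,0],"gripper":-1},{"travel":[-1.25,0,0.25],"rotation":[0,0,0],"gripper":-1},{"travel":[-1.25,0,0.37],"rotation":[0,0,0],"gripper":-1},{"travel":[0,0,0],"rotation":[0,0,0],"gripper":-1}]'
python3 -m crank '[{"travel":[-1.12,0,0.55],"rotation":[0,0,0],"gripper":-1},{"travel":[-1.12,0,0.68],"rotation":[0,0,0],"gripper":-1},{"travel":[-0.95,0,0.85],"rotation":[0,0,0],"gripper":-1},{"travel":[-0.9,0,0.94],"rotation":[0,0,0],"gripper":-1},{"travel":[0,0,0],"rotation":[0,0,0],"gripper":-1}]'
python3 - <<'E'
from h import *
go(.48,.339,.0745,137)
im,W=cloud('side');cv2.imwrite('pics/s13.png',cv2.resize(im[150:390,180:500,::-1],(800,600)))
E
```

```text
t: 43.53
tcp_pos: [0.4531, 0.3648, 0.1598]
tool_rot: [[-0.727, 0.687, 0.001], [0.687, 0.727, -0.001], [-0.001, 0.0, -1.0]]
ft_force: [0.4, 1.4, -0.1]
finger_gap: 0.0007
grasp_force: 0.2
t: 43.95
tcp_pos: [0.4816, 0.3362, 0.1281]
tool_rot: [[-0.727, 0.686, -0.001], [0.686, 0.727, -0.003], [-0.001, -0.003, -1.0]]
ft_force: [0.6, 0.3, 0.3]
finger_gap: 0.0002
grasp_force: 0.0
t 43.95 tcp [0.4816 0.3362 0.1281] yaw 136.66 tilt [-0.001 -0.003 -1.   ] shift cm [0.32 0.11 5.35] world left [-0.0016  0.0028 -0.0536]
turn rad [-0.003  0.001 -0.006] shift if after turn [0.31 0.1  5.36]
```

View pics/s13.png

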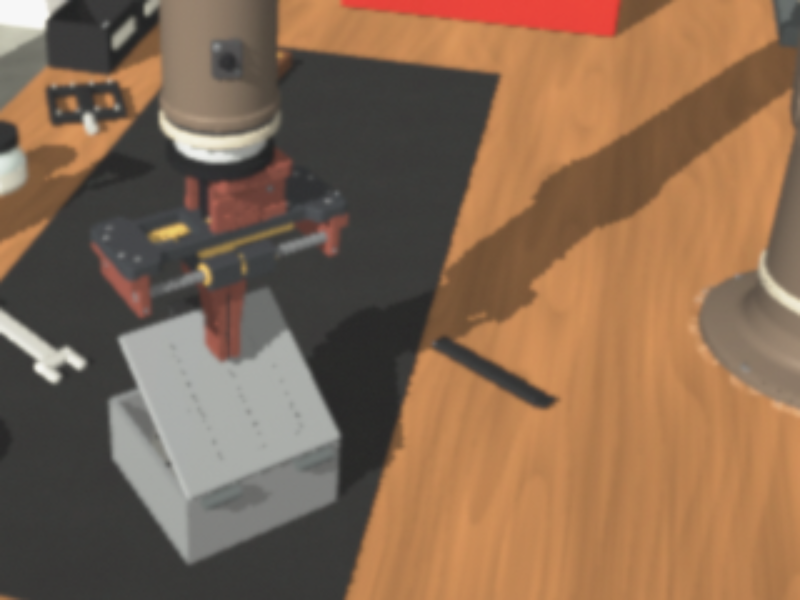

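The lid is about 35° from shut, with the fingers on its top face at (225,350). Continuing down, then pressing.

```bash
python3 -m crank '[{"travel":[-0.65,0,1],"rotation":[0,0,0],"gripper":-1},{"travel":[-0.6,0,1.1],"rotation":[0,0,0],"gripper":-1},{"travel":[-0.3,0,1],"rotation":[0,0,0],"gripper":-1},{"travel":[-0.3,0,0.9],"rotation":[0,0,0],"gripper":-1},{"travel":[-0.15,0,0.7],"rotation":[0,0,0],"gripper":-1},{"travel":[0,0,0.5],"rotation":[0,0,0],"gripper":-1},{"travel":[0,0,0],"rotation":[0,0,0],"gripper":-1},{"travel":[0,0,0],"rotation":[0,0,0],"gripper":-1}]'
python3 -m crank '[{"travel":[0,0,0.15],"rotation":[0,0,0],"gripper":-1},{"travel":[0,0,0.15],"rotation":[0,0,0],"gripper":-1},{"travel":[0,0,0],"rotation":[0,0,0],"gripper":-1}]'
```

```text
t: 44.67
tcp_pos: [0.4938, 0.3252, 0.0775]
tool_rot: [[-0.729, 0.684, -0.002], [0.684, 0.729, -0.001], [0.001, -0.002, -1.0]]
ft_force: [-0.4, 0.1, -0.6]
finger_gap: 0.0003
grasp_force: 0.0
t: 44.92
tcp_pos: [0.4942, 0.3254, 0.0751]
tool_rot: [[-0.729, 0.684, -0.001], [0.684, 0.729, -0.0], [0.0, -0.001, -1.0]]
ft_force: [-1.5, -0.4, 1.1]
finger_gap: 0.0002
grasp_force: 0.7
```

```bash
python3 -m crank '[{"travel":[0,0,0.15],"rotation":[0,0,0],"gripper":-1},{"travel":[0,0,0.15],"rotation":[0,0,0],"gripper":-1},{"travel":[0,0,0],"rotation":[0,0,0],"gripper":-1}]'
python3 -m crank '[{"travel":[0,0,0.15],"rotation":[0,0,0],"gripper":-1},{"travel":[0,0,0.15],"rotation":[0,0,0],"gripper":-1},{"travel":[0,0,0],"rotation":[0,0,0],"gripper":-1}]'
```

```text
t: 45.17
tcp_pos: [0.4945, 0.3253, 0.072]
tool_rot: [[-0.729, 0.684, -0.0], [0.684, 0.729, -0.0], [0.0, -0.0, -1.0]]
ft_force: [-1.5, -0.7, 1.9]
finger_gap: 0.0
grasp_force: 0.9
t: 45.42
tcp_pos: [0.4947, 0.3254, 0.0715]
tool_rot: [[-0.729, 0.684, 0.001], [0.684, 0.729, -0.001], [-0.001, -0.0, -1.0]]
ft_force: [-8.4, -5.8, 25.7]
finger_gap: 0.0003
grasp_force: 12.7
```

```bash
python3 -m crank '[{"travel":[0,0,-1.5],"rotation":[0,0,0],"gripper":-1},{"travel":[-3,0,0],"rotation":[0,0,0],"gripper":-1},{"travel":[0,0,0],"rotation":[0,0,0],"gripper":-1},{"travel":[0,0,0],"rotation":[0,0,0],"gripper":-1},{"travel":[0,0,1.2],"rotation":[0,0,0],"gripper":-1},{"travel":[0,0,0.15],"rotation":[0,0,0],"gripper":-1},{"travel":[0,0,0],"rotation":[0,0,0],"gripper":-1}]'
python3 -m crank '[{"travel":[0,0,0.1],"rotation":[0,0,0],"gripper":-1},{"travel":[0,0,0.1],"rotation":[0,0,0],"gripper":-1},{"travel":[0,0,0],"rotation":[0,0,0],"gripper":-1}]'
```

```text
t: 46.0
tcp_pos: [0.5177, 0.3054, 0.0716]
tool_rot: [[-0.729, 0.684, 0.003], [0.684, 0.729, 0.0], [-0.002, 0.002, -1.0]]
ft_force: [0.6, -3.0, 15.2]
finger_gap: 0.0004
grasp_force: 7.6
t: 46.25
tcp_pos: [0.5177, 0.3055, 0.0713]
tool_rot: [[-0.729, 0.684, 0.004], [0.684, 0.729, -0.0], [-0.003, 0.003, -1.0]]
ft_force: [-3.3, -6.9, 30.6]
finger_gap: 0.0006
grasp_force: 15.1
```

```bash
python3 -m crank '[{"travel":[0,0,0.08],"rotation":[0,0,0],"gripper":-1},{"travel":[0,0,0],"rotation":[0,0,0],"gripper":-1},{"travel":[0,0,-2],"rotation":[0,0,0],"gripper":-1},{"travel":[0,0,-3.5],"rotation":[0,0,0],"gripper":-1},{"travel":[0,0,-3.5],"rotation":[0,0,0],"gripper":-1},{"travel":[-3,0,-2],"rotation":[0,0,0],"gripper":-1},{"travel":[-3,-2,0],"rotation":[0,0,0],"gripper":-1},{"travel":[-3,-2.5,0],"rotation":[0,0,0],"gripper":-1},{"travel":[-3,-2.5,0],"rotation":[0,0,0],"gripper":-1},{"travel":[0,0,0],"rotation":[0,0,0],"gripper":-1}]'
python3 - <<'E'
from h import *
im,W=cloud('top');cv2.imwrite('pics/t14.png',im[:,:,::-1])
c,s=np.cos(np.radians(137)),np.sin(np.radians(137))
for n in ('top','side'):
    if n=='side': im,W=cloud('side')
    X=W.reshape(-1,3);cx=(X[:,0]-.48)*c+(X[:,1]-.338)*s;cy=-(X[:,0]-.48)*s+(X[:,1]-.338)*c
    k=(abs(cx)<.058)&(abs(cy)<.058)&(X[:,2]>.04)&(X[:,2]<.13);A=np.c_[cx[k],cy[k],np.ones(k.sum())];f=np.linalg.lstsq(A,X[k,2],rcond=None)[0]
    print(n,k.sum(),'slope x,y, z',f.round(4))
E
```

```text
t: 47.08
tcp_pos: [0.5578, 0.1623, 0.1757]
tool_rot: [[-0.723, 0.691, -0.001], [0.691, 0.723, -0.006], [-0.003, -0.005, -1.0]]
ft_force: [0.6, -0.1, -1.0]
finger_gap: 0.0005
grasp_force: 0.0
top 1839 slope x,y, z [-0.0022  0.0014  0.071 ]
side 2334 slope x,y, z [-0.0019 -0.0026  0.0721]
```

View pics/t14.png

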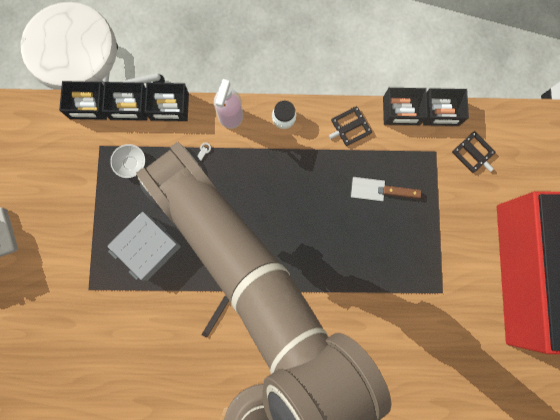

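The lid is shut and level (slope about 0.002 rad, at (143,245)), and the scraper lies flat at (385,189). The spanner is untouched and the arm is clear, so I'm handing in.

```bash
python3 -c "
from plant import arm
print(arm.finish_job())"
```

```text
the job is handed in; nothing more can be done
None
```

All three rotors were turned with the scraper and stacked hub up in the case, the lid was pressed shut at about 30 N and measures level, the scraper lies flat on the mat, the spanner was never touched, and the job is handed in (no verdict came back).

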